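Put the measuring tools back in their foam

TASK

The caliper, the moisture meter and the small steel square belong in the sloping foam stand. Shut the caliper's jaws so that it fits, and press each of the three, face up, fully home into its own cutout. Leave everything else on the table where it is.

Things in the scene. Friction and masses are not known exactly. Their poses are not given: they have to be found in the camera images.
- stand: grey sheet-metal stand, fixed, that holds the foam at a 30 degree slope, low edge towards the middle of the table. Origin: on the table under the middle of the foam's face; z up, x level, the way the slope rises (to the robot's left). Its rim is 5 mm wide and stands 2 mm above the foam; outer width (y) 280 mm; highest edge about 164 mm above the table
- foam: dark foam, 208 (x) x 262 (y) mm. Origin: middle of its face, 108 mm above the table; x up the slope, y level along it (left as one faces it), z out of the face, leaning 30 degrees from vertical to the low side. Cutouts: the tools' outlines with 2 mm clearance, light floors. Over the last 6 to 10 mm the foam nips a tool: it takes 3 to 10 N to push it home, stays where left, and home stands 2 to 4 mm proud
- caliper_nest (a point): caliper's origin when home: floor of its cutout, 14 mm below the face; axes as the foam's. Home, the caliper's x is the foam's -y (jaws left, tail right), its y up the slope (long jaws down the slope). Jaws open over 3 mm do not fit. Finger notches, as deep as the cutout, beside the shut housing: caliper x -54 to -18 mm, reaching 41 mm either side of the beam's middle line
- meter_nest (a point): meter's origin when home: floor of its cutout, 20 mm below the face; axes as the foam's. Home, the meter's x is the foam's +y (head left) and its z the foam's z. Finger notches, as deep as the cutout, beside the handle: meter x -27 to +9 mm, reaching 45 mm either side of its middle line
- square_nest (a point): square's origin when home: floor of its cutout, 13 mm below the face; axes as the foam's. Home, the square's x is the foam's -y and its blade (its y) points up the slope. Finger notches, as deep as the cutout, beside the stock: square x -18 to +18 mm, reaching 36 mm either side of the stock's middle line
- caliper: steel digital caliper lying face up, 0.2 kg in all; this is its beam and fixed jaw. Origin: underside, middle of the beam; x along the beam to the tail, z up. Whole length x -87 to +87 mm, beam 16 mm wide, 7 mm thick. Fixed long jaw: x -87 to -73 mm, down to y -52 mm (tapered past -46), 7 mm thick; small pointed jaw up to y +22 mm
- caliper_slide (a joint): opening of the jaws, m: 0 = shut; starts 0.01 to 0.024. The slider moves to the caliper's +x as it opens, about 2.5 N moves it, and it stays put. Shut, its long jaw is x -73 to -59 mm, same length and thickness as the fixed one (28 mm over both, plus the opening); its dark display housing x -71 to -11 mm, 32 mm wide (y +-16), 16 mm high. Opened, add the opening to x
- meter: grey hand-held wood moisture meter lying face up, 148 mm long, 24 mm thick, about 0.17 kg. Origin: underside, middle of length and width; x to the head with the display, z up. Handle x -74 to +16 mm, 40 mm wide; head x +16 to +56 mm, 56 mm wide; black pin cap x +56 to +74 mm, 36 mm wide
- square: small steel engineer's square lying flat, about 0.24 kg. Origin: underside, middle of the thick stock; x along the stock, y the way the blade points, z up. Stock 80 mm long (x), 22 mm wide, 16 mm high. Blade x +20 to +40 mm, y +11 to +86 mm, 3 mm thick, underside 6.5 mm above the stock's underside
- tape_roll: roll of brown packing tape lying flat, 88 mm across with a 76 mm hole, 45 mm high; origin: middle of its underside; not part of the job
- glue: white glue bottle with a black cap, 42 mm across, 115 mm high, standing; origin: middle of its underside; not part of the job
- brush: wooden-handled brush lying flat; origin: on its underside near the middle; not part of the job
- offcut: brown offcut of root, about 60 x 34 x 31 mm; origin: middle of its underside; not part of the job
- plug: pale wooden plug, 26 mm across, 22 mm high; origin: middle of its underside; not part of the job
- screwdriver: screwdriver with a black handle, lying flat; origin: on its underside near the middle; not part of the job
- tags: stack of blank yellow price tags, 60 x 40 x 14 mm; origin: middle of its underside; not part of the job
Mind the look-alikes: they are no part of the job. There is more than one size of the square; the one meant has the size given above.

How it is judged:
By the outcome, as a careful person would: the job done as asked, in the order asked, and still so for the second after the job is handed in, with the robot touching nothing.
It also fails if it takes over 72 s, if anything falls off the work surface, if the arm or the gripper's body presses on something with over 40 N, if the wrist force passes 120 N, or if a joint passes its speed limit or range.

ROBOT

A 6-joint arm with a two-finger parallel gripper is mounted at the origin on the work surface. World frame = base frame: x ahead of the robot, y to its left, z up, the work surface at z = 0. Lengths are in mm, angles in rad, forces in N, time in s.
With the tool pointing down it reaches from about 350 to 875 mm from the base axis. Payload 4.2 kg.
Tool frame: the origin (TCP) lies at the very end of the fingers, on their centre line; the grasp point (between the pads) lies 19 mm behind it; z points along the fingers, y is the direction in which the jaws open and shut (so a half turn about z gives the same grasp; the last joint's range is limited). The gripper opens to 85 mm and grips with 20 to 120 N. Pads are 22 mm wide; open, the fingers measure 114 mm over their backs; the gripper's body (76 mm by 85 mm) begins 54 mm behind the grasp point. The pads swing forward as they close: fully open they stand 13 mm farther back than shut.
Start: joints at [1.599, 0.385, 0.008, 0, -1.194, -0.259], TCP at [142.941, 608.414, 231.312] pointing down, gripper open.
Joint ranges: [-3.14, 3.14], [-1.21, 2.06], [-1.07, 1.41], [-3.16, 2.05], [-2.99, -0.16], [-3.1, 3.1]. Speed limits (rad/s): [2.79, 2.79, 3.14, 3.14, 3.14, 3.14].

INTERFACE

Orientations are given as a unit quaternion [x, y, z, w].
In Python, from bench import read_state, get_image, camera_params, job_done gives the robot as it stands.
- The arm moves only by the tool send_rows, never from a script. Its arguments are lists of equal length, an entry for each row: "translation": the shift along the tool's x, y, z in m, a list of three; "yaw": the turn about the tool's z in degrees; "fingers": the closure in counts, from 0 (fully open) to 255 (shut). A call has 1 to 12 rows; each row is the pose to reach, as a shift and turn from the pose measured when the call began, along the tool's axes at that moment; what a row does not reach only later rows make up. A row lasts 1/10 s, in which the tool goes at most 50 mm and 8.59 degrees, less where a joint would pass 70% of its speed; a pose out of reach is approached as far as the arm can. A call with a gripper value outside its range is refused whole. The fingers move at their own pace and stop on an object; the grip force is fixed at half the most. Time passes only in rows, so rows that repeat a pose let the fingers close. It gives the time, the measured TCP pose, the force and the opening at its end, in the units of the state.
- read_state(): the state, without advancing time (a new reading comes with each control period).
- get_image(name): name is "scene" or "top"; returns the picture (420x560x3 uint8, blue, green, red); there is no depth.
- camera_params(name): a dict with "mtx" (3x3 intrinsics, pixels), "rvec" (rotation vector, rad) and "tvec" (3), from world to camera coordinates, as OpenCV has them. Camera axes: x right, y down, z forward; pixel columns grow to the right and rows downward; lengths in mm; the calibration is good to about 2 mm. A picture is of the moment at which its call begins. camera_params takes no time and is no camera call.
- job_done(): hands the job in, once; it reports no verdict.
The state is a dict: "clock": time; "joints": joint angles; "joint_vel": joint speeds; "joint_efforts": joint torques, N m; "position": TCP position; "ee_rot": TCP orientation; "contact_force": force on the tool from outside, world axes, zero at the start; "wrist_torque": the same for the moment, N m; "gripper_width": finger opening in mm.
Only numpy, scipy, OpenCV 4.12 (cv2) and the standard library are available. Lean on these libraries where they do the work, as an engineer would, in place of code of your own. Each camera call takes 0.05 s, during which the arm holds its last target.

## Working session

There is one attempt and no reset: what is moved stays moved. The work goes in short steps, Python scripts to look and compute and a tool call to move; the robot and the scene stay as the last step left them, time stands still between calls to the robot, and variables do not carry over. Pictures are saved under pics/ and viewed, and the job is handed in when it is done.

Besides the shell and the picture viewer there is one more tool, called after "Emit:" by a JSON object that holds its "method" and its "body". send_rows: Moves the arm, as the interface text tells. Its arguments: {"type":"object","properties":{"translation":{"type":"array","items":{"type":"array","items":{"type":"number"}}},"yaw":{"type":"array","items":{"type":"number"}},"fingers":{"type":"array","items":{"type":"number"}}},"required":["translation","yaw","fingers"]}

```bash
ls; mkdir -p pics; python3 - <<'E'
from bench import *
import cv2
s=read_state();print(s)
for n in("scene","top"):
    cv2.imwrite(f"pics/{n}0.png",get_image(n));print(n,camera_params(n))
E
```

```text
pics
{'clock': 0.0, 'joints': array([ 1.59857717e+00,  3.85535895e-01,  6.59327188e-03, -5.23859198e-04,
       -1.19400681e+00, -2.58585259e-01]), 'joint_vel': array([-5.14730942e-05, -3.59654623e-04,  6.63752884e-04, -1.45907997e-03,
        8.73141461e-04, -1.25364086e-04]), 'joint_efforts': array([ 1.03839304e-04, -3.92295456e+01,  1.88403153e+01,  4.18622822e+00,
       -4.56881564e-03, -4.75783082e-06]), 'position': array([142.82594549, 607.83977381, 230.21763849]), 'ee_rot': array([ 9.93336815e-01, -1.15242151e-01, -8.73425970e-05,  1.10027313e-03]), 'contact_force': array([-0.13198858, -0.81074028,  0.19040136]), 'wrist_torque': array([-0.0233514 , -0.04183951, -0.04983249]), 'gripper_width': 85.38949654531645}
scene {'mtx': array([[383.18963743,   0.        , 274.24670511],
       [  0.        , 383.18963743, 208.78201779],
       [  0.        ,   0.        ,   1.        ]]), 'rvec': array([ 0.6896084 ,  2.46593884, -1.35449893]), 'tvec': array([ 463.48928599,  -53.28989275, 1065.42081029])}
top {'mtx': array([[417.68950677,   0.        , 283.96131039],
       [  0.        , 417.68950677, 203.90057098],
       [  0.        ,   0.        ,   1.        ]]), 'rvec': array([ 2.17623288, -2.16043155,  0.10132978]), 'tvec': array([-65.01585857, 495.19669675, 990.19943204])}
```

```bash
cat > h.py <<'E'
import numpy as np, cv2
from bench import *
from scipy.spatial.transform import Rotation as R
def cam(n):
    p=camera_params(n); return np.array(p['mtx']),R.from_rotvec(np.array(p['rvec']).ravel()).as_matrix(),np.array(p['tvec']).ravel()
def unproj(n,uv,z):
    K,Rm,t=cam(n); d=Rm.T@np.linalg.solve(K,[uv[0],uv[1],1]); c=-Rm.T@t
    return c+d*(z-c[2])/d[2]
def proj(n,P):
    K,Rm,t=cam(n); p=(Rm@np.atleast_2d(P).T).T+t; q=(K@p.T).T; return q[:,:2]/q[:,2:]
def crop(n,img,x0,y0,w,h,k,name):
    c=cv2.resize(img[y0:y0+h,x0:x0+w],None,fx=k,fy=k,interpolation=cv2.INTER_CUBIC)
    st=10
    for x in range((x0//st+1)*st,x0+w,st):
        cv2.line(c,((x-x0)*k,0),((x-x0)*k,6 if x%50 else 14),(0,0,255),1)
        if x%20==0: cv2.putText(c,str(x),((x-x0)*k-12,20),0,.4,(0,0,255),1)
    for y in range((y0//st+1)*st,y0+h,st):
        cv2.line(c,(0,(y-y0)*k),(6,(y-y0)*k),(0,0,255),1)
        if y%20==0: cv2.putText(c,str(y),(8,(y-y0)*k+4),0,.4,(0,0,255),1)
    cv2.imwrite('pics/'+name,c)
E
python3 - <<'E'
from h import *
im=cv2.imread('pics/top0.png')
crop('top',im,250,120,180,150,4,'c1.png' )
crop('top',im,70,110,160,148,4,'c2.png')
for n in('top','scene'):
    K,Rm,t=cam(n);print(n,-Rm.T@t)
E
```

```text
top [ 395.79748473  -67.06393266 1033.82228916]
scene [866.67661538 560.84293068 535.82691734]
```

```bash
python3 - <<'E'
from h import *
im=cv2.imread('pics/scene0.png')
crop('s',im,245,220,200,150,4,'s1.png' )
crop('s',im,170,150,145,110,5,'s2.png')
from scipy.optimize import least_squares
def F2W(p,P):
    x,y,a=p; rz=R.from_euler('z',a); ry=R.from_euler('y',-np.pi/6)  # x up slope
    return (rz*ry).apply(P)+np.array([x,y,108])
px=np.array([[83,142],[170.5,119.5],[219.5,216.2],[132,251.5]])
P=np.array([[104,-131,2],[-104,-131,2],[-104,131,2],[104,131,2.]])
f=lambda p:(proj('top',F2W(p,P))-px).ravel()
r=least_squares(f,[450,280,np.pi/2]);print(r.x,np.degrees(r.x[2]),r.fun)
print(proj('scene',F2W(r.x,P)))
for nm,q in(('sq',[268,188]),('meter',[334,180]),('cal',[392,185])): print(nm,unproj('top',q,10))
E
```

```text
[536.72148018 231.39054261   2.04409511] 117.11802273937253 [-1.20195849 -0.42966714  0.90150143 -0.36037596 -0.59735051  0.28999318
  0.91778262  0.44435962]
[[381.29698357 341.45542661]
 [257.17412226 334.93067389]
 [330.28001386 244.30434065]
 [433.86147906 229.25141504]]
sq [536.30399551 -21.5572898   10.        ]
meter [ 557.40162951 -184.75842903   10.        ]
cal [ 545.88328849 -327.94318709   10.        ]
```

```bash
cat > m.py <<'E'
from h import *
from scipy.optimize import least_squares, minimize
def box(x0,x1,y0,y1,z0,z1):
    return np.array([[x,y,z] for z in(z0,z1) for x,y in((x0,y0),(x1,y0),(x1,y1),(x0,y1))],float)
def pose(p,P):
    return R.from_euler('z',p[2]).apply(np.atleast_2d(P))+np.array([p[0],p[1],0])
METER=[box(-74,16,-20,20,0,24),box(16,56,-28,28,0,24),box(56,74,-18,18,0,24)]
SQ=[box(-40,40,-11,11,0,16),box(20,40,11,86,6.5,9.5)]
def CAL(q): return [box(-87,87,-8,8,0,7),box(-87,-73,-46,8,0,7),box(-73+q,-59+q,-46,8,0,7),box(-71+q,-11+q,-16,16,0,16)]
def F2W(p,P):
    x,y,a=p; rz=R.from_euler('z',a); ry=R.from_euler('y',-np.pi/6)
    return (rz*ry).apply(np.atleast_2d(P))+np.array([x,y,108])
def draw(n,img,boxes,p,roi,k,name,col=(0,255,0)):
    x0,y0,w,h=roi; c=cv2.resize(img[y0:y0+h,x0:x0+w],None,fx=k,fy=k,interpolation=cv2.INTER_CUBIC)
    for B in boxes:
        q=((proj(n,pose(p,B))-[x0,y0]+.5)*k).astype(int)
        for i,j in((0,1),(1,2),(2,3),(3,0)):
            cv2.line(c,q[i+4],q[j+4],col,1)
            cv2.line(c,q[i],q[j],(255,0,255),1)
    cv2.imwrite('pics/'+name,c); return c
def fit(obs,p0):
    f=lambda p:np.concatenate([(proj(n,pose(p,P))-px).ravel() for n,P,px in obs])
    r=least_squares(f,p0,loss='soft_l1');return r.x,f(r.x)
E
python3 - <<'E'
from m import *
t=cv2.imread('pics/top0.png');s=cv2.imread('pics/scene0.png')
A=np.array
mt=A([[-74,20,24],[-74,-20,24],[56,28,24],[56,-28,24.]]);mtp=A([[344,148],[328.75,147.5],[344.3,199.5],[322.3,199.5]])
ms=A([[-74,20,24],[-74,-20,24],[56,28,24],[56,-28,24],[16,28,24],[16,-28,24.]]);msp=A([[197.6,216.4],[203,224.4],[246,201.6],[252.4,211],[231.6,204.4],[239,217]])
pm,r=fit([('top',mt,mtp),('scene',ms,msp)],[557,-185,np.pi]);print('meter',pm,np.round(r,1))
st=A([[-40,11,16],[40,11,16],[40,-11,16],[-40,-11,16],[20,86,9.5],[40,86,9.5]]);stp=A([[261.75,190],[293.5,184.5],[295,193.25],[263.3,199.5],[279.5,155.75],[288,155]])
ss=A([[40,11,16],[40,-11,16],[-40,-11,16],[-40,11,16],[40,86,9.5],[20,86,9.5]]);ssp=A([[254.4,231.6],[260.4,228.4],[284,243.6],[278,247],[228,248],[234,253]])
ps,r=fit([('top',st,stp),('scene',ss,ssp)],[536,-21,-np.pi/2]);print('sq',ps,np.round(r,1))
q=20
H=lambda x,y:[x+q,y,16]
ct=A([H(-11,16),H(-11,-16),H(-71,-16),H(-71,16),[87,8,7],[87,-8,7.]]);ctp=A([[386.75,177.5],[401,179.5],[399,202],[385.75,200],[393,149.5],[398,150]])
pc,r=fit([('top',ct,ctp)],[546,-328,0]);print('cal',pc,np.round(r,1))
a=draw('top',t,METER,pm,(310,140,50,80),6,'o1.png');b=draw('top',t,SQ,ps,(255,145,50,80),6,'o1.png');c=draw('top',t,CAL(q),pc,(375,140,45,80),6,'o1.png')
cv2.imwrite('pics/o1.png',np.hstack([a[:480],b[:480],c[:480]])[:,:800] if False else cv2.resize(np.hstack([a,b,c]),(800,int(480*800/870))))
a=draw('scene',s,METER,pm,(190,190,80,60),5,'o2.png');b=draw('scene',s,SQ,ps,(220,210,80,60),5,'o2.png');c=draw('scene',s,CAL(q),pc,(175,165,80,60),5,'o2.png')
cv2.imwrite('pics/o2.png',np.vstack([np.hstack([a,b]),np.hstack([c,c])]))
np.savez('poses.npz',m=pm,s=ps,c=pc)
E
```

```text
meter [ 562.11986146 -181.75104395    3.07681105] [-0.6  0.1 -1.6 -0.5 -0.8  1.2 -1.8 -0.4 -0.4 -2.1 -0.7 -1.8 -1.1 -2.
  1.6 -1.  -1.1 -0.9 -0.  -2.8]
sq [526.77269385 -46.12012699  -1.36583912] [-0.7  0.4 -0.6 -0.4 -0.3 -0.5 -0.6 -0.4 -0.4  1.  -1.1  0.2 -0.8 -0.6
  0.4 -1.2  0.5 -1.2 -0.8 -0.4 -0.4 -0.8 -0.8 -1.7]
cal [ 5.52353732e+02 -3.30982155e+02 -9.68278057e-02] [ 0.9  0.3 -0.4 -0.4 -0.3  1.3 -0.1  1.9 -0.6 -1.5  0.8 -1.4]
```

```bash
cat > fit1.py <<'E'
from m import *
t=cv2.imread('pics/top0.png');s=cv2.imread('pics/scene0.png')
A=np.array
mt=A([[-74,20,24],[-74,-20,24],[56,28,24],[56,-28,24.]]);mtp=A([[344,148],[328.75,147.8],[344.3,199.3],[322.8,199]])
ms=A([[-74,20,24],[-74,-20,24],[56,28,24],[56,-28,24],[16,28,24],[16,-28,24.]]);msp=A([[197.6,216.4],[203,224.4],[246,201.6],[252.4,211],[231.6,204.4],[239,217]])
st=A([[-40,11,16],[40,11,16],[40,-11,16],[-40,-11,16],[20,86,9.5],[40,86,9.5]]);stp=A([[261.75,190],[293.5,184.5],[295,193.25],[263.3,199.5],[279.5,155.75],[288,155]])
ss=A([[40,11,16],[40,-11,16],[-40,-11,16],[-40,11,16],[40,86,9.5],[20,86,9.5]]);ssp=A([[254.4,231.6],[260.4,228.4],[284,243.6],[278,247],[228,248],[234,253]])
q=21
H=lambda x,y:[x+q,y,16]
ct=A([H(-11,16),H(-11,-16),H(-71,-16),H(-71,16),[87,8,7],[87,-8,7.]]);ctp=A([[386.75,177.5],[401,179.0],[398.8,201],[385.75,199.7],[393,149.5],[398,150]])
cs=A([[87,8,7],[87,-8,7],[-87,-46,7],[-73,-46,7.]]);csp=A([[179.6,196],[180.6,199],[234.4,177],[229.6,178]])
for nm,a,b in(('m',(mt,mtp),(ms,msp)),('s',(st,stp),(ss,ssp)),('c',(ct,ctp),(cs,csp))):
    for mode in('top','scene','both'):
        obs=[]
        if mode!='scene':obs.append(('top',a[0],a[1]-.5))
        if mode!='top':obs.append(('scene',b[0],b[1]-.5))
        p,r=fit(obs,{'m':[557,-185,np.pi],'s':[536,-45,-1.4],'c':[546,-328,-.1]}[nm]);print(nm,mode,np.round(p,3),np.abs(r).mean().round(2))
E
python3 fit1.py
cat > nest.py <<'E'
from m import *
t=cv2.imread('pics/top0.png');s=cv2.imread('pics/scene0.png')
def rect(x0,x1,y0,y1,c=2): return np.array([[x0-c,y0-c],[x1+c,y0-c],[x1+c,y1+c],[x0-c,y1+c]])
# in nest-tool coords -> foam : cal x->-y, y->+x ; meter x->+y,y->-x ; square x->-y,y->+x
O={'c':([rect(-87,87,-8,8),rect(-87,-59,-50,8),rect(-71,-11,-16,16),rect(-87,-59,8,20)],14,-1),
   'm':([rect(-74,16,-20,20),rect(16,56,-28,28),rect(56,74,-18,18)],20,1),
   's':([rect(-40,40,-11,11),rect(20,40,11,86)],13,-1)}
def tofoam(P,sg): return np.c_[-sg*P[:,1],sg*P[:,0]]
S=4
def mask(n,stand,nest,key,roi):
    polys,d,sg=O[key];x0,y0,w,h=roi;ms=[]
    for z in(-d,0):
        m=np.zeros((h*S,w*S),np.uint8)
        for P in polys:
            f=tofoam(P,sg)+nest
            q=(proj(n,F2W(stand,np.c_[f,np.full(4,z)]))-[x0,y0]+.5)*S
            cv2.fillPoly(m,[np.round(q*16).astype(np.int32)],255,shift=4)
        ms.append(m)
    return cv2.resize(ms[0]&ms[1],(w,h),interpolation=cv2.INTER_AREA)/255.
ROI={'top':(80,115,145,140),'scene':(250,225,190,120)}
def target(n,img):
    x0,y0,w,h=ROI[n];g=cv2.cvtColor(img,cv2.COLOR_BGR2GRAY)[y0:y0+h,x0:x0+w].astype(float)
    return g
if __name__=='__main__':
    rim=np.array([[104,-131,2],[-104,-131,2],[-104,131,2],[104,131,2.]])
    rt=np.array([[83,142],[170.5,119.5],[219.5,216.2],[132,251.5]])-.5
    rs=np.array([[381.2,342.3],[258,335.7],[330.7,245.5],[432.5,231.5]])-.5
    for mode in(0,1,2):
        f=lambda p:np.concatenate(([(proj('top',F2W(p,rim))-rt).ravel()] if mode!=1 else[])+([(proj('scene',F2W(p,rim))-rs).ravel()] if mode else[]))
        r=least_squares(f,[537,231,2.04],loss='soft_l1');print(r.x,np.round(f(r.x),1))
        if mode==0: st0=r.x
        if mode==1: st1=r.x
    stand=r.x
    for key,n0 in(('m',[30,50]),('c',[-40,-5]),('s',[50,-80])):
        for mode,stq in(('top',st0),('scene',st1)):
            img={'top':t,'scene':s}[mode]; g=target(mode,img)
            lo,hi=np.percentile(g,5),160 if mode=='top' else 170
            T=np.clip((g-60)/(110-60),0,1)
            best=None
            # coarse grid
            def cost(nn):
                m=cv2.GaussianBlur(mask(mode,stq,nn,key,ROI[mode]),(0,0),1.2);
                return ((m>0.02)*(m-TB)**2).sum()-0.7*(m*TB).sum()
            TB=cv2.GaussianBlur(T,(0,0),1.2)
            gr=[(cost(np.array([a,b])),a,b) for a in range(-80,81,8) for b in range(-110,111,8)]
            c=min(gr);r=minimize(cost,c[1:],method='Nelder-Mead',options=dict(initial_simplex=[[c[1],c[2]],[c[1]+5,c[2]],[c[1],c[2]+5]]))
            print(key,mode,np.round(r.x,1),r.fun)
E
python3 nest.py
```

```text
m top [ 563.787 -183.945    3.089] 0.61
m scene [ 564.553 -176.652    3.07 ] 0.62
m both [ 563.467 -181.523    3.079] 0.86
s top [528.111 -46.151  -1.374] 0.33
s scene [527.791 -45.161  -1.351] 0.43
s both [527.805 -45.843  -1.366] 0.44
c top [ 5.53380e+02 -3.29602e+02 -9.70000e-02] 0.81
c scene [ 5.50708e+02 -3.28953e+02 -9.10000e-02] 1.07
c both [ 5.52369e+02 -3.29390e+02 -1.00000e-01] 0.96
[537.83855065 232.66867205   2.04576022] [-1.3 -0.3  0.8 -0.3 -0.6  0.2  1.   0.4]
[537.81940705 231.63480262   2.0442078 ] [ 0.1  0.2 -0.9  0.2 -0.3 -0.5  1.5 -1.5]
[537.85467021 231.88438645   2.04401181] [-0.9 -0.5  1.2 -0.3 -0.3  0.3  1.2  0.4  0.2  0.4 -0.8  0.3 -0.2 -0.4
  1.6 -1.4]Traceback (most recent call last):
  File "nest.py", line 45, in <module>
    gr=[(cost(np.array([a,b])),a,b) for a in range(-80,81,8) for b in range(-110,111,8)]
         ~~~~^^^^^^^^^^^^^^^^^
  File "nest.py", line 42, in cost
    m=cv2.GaussianBlur(mask(mode,stq,nn,key,ROI[mode]),(0,0),1.2);
                       ~~~~^^^^^^^^^^^^^^^^^^^^^^^^^^^
  File "nest.py", line 16, in mask
    q=(proj(n,F2W(stand,np.c_[f,np.full(4,z)]))-[x0,y0]+.5)*S
       ~~~~^^^^^^^^^^^^^^^^^^^^^^^^^^^^^^^^^^^^
  File "h.py", line 10, in proj
    K,Rm,t=cam(n); p=(Rm@np.atleast_2d(P).T).T+t; q=(K@p.T).T; return q[:,:2]/q[:,2:]
           ~~~^^^
  File "h.py", line 5, in cam
    p=camera_params(n); return np.array(p['mtx']),R.from_rotvec(np.array(p['rvec']).ravel()).as_matrix(),np.array(p['tvec']).ravel()
ValueError: time passes only in moves, steps and waits
```

```bash
python3 - <<'E'
import pickle
from bench import camera_params
try: pickle.dump({n:camera_params(n) for n in('top','scene')},open('cam.pkl','wb'));print('ok')
except Exception as e: print(e)
E
sed -i 's/^def cam(n):/import pickle,functools\nCP=pickle.load(open("cam.pkl","rb"))\n@functools.lru_cache\ndef cam(n):/; s/p=camera_params(n);/p=CP[n];/' h.py; time python3 nest.py
```

```text
ok
[537.83855065 232.66867205   2.04576022] [-1.3 -0.3  0.8 -0.3 -0.6  0.2  1.   0.4]
[537.81940705 231.63480262   2.0442078 ] [ 0.1  0.2 -0.9  0.2 -0.3 -0.5  1.5 -1.5]
[537.85467021 231.88438645   2.04401181] [-0.9 -0.5  1.2 -0.3 -0.3  0.3  1.2  0.4  0.2  0.4 -0.8  0.3 -0.2 -0.4
  1.6 -1.4]
m top [50.2 43.1] -824.7323454199258
m scene [51.  41.1] -432.0751492366658
c top [-41.8 -27.2] -515.9816880277524
c scene [-40.6 -26.6] -147.3196626619204
s top [  9.7 -80.6] -352.5818099207354
s scene [ 10.3 -82.4] -305.97028193793983
real	0m7.869s
user	0m8.170s
sys	0m0.309s
```

```bash
python3 - <<'E'
from nest import *
stand=[537.85,232.0,2.0445]
N={'m':(50.5,42),'c':(-41.2,-27),'s':(10,-81.5)}
for n,img,k in(('top',t,5),('scene',s,4)):
    x0,y0,w,h=ROI[n];c=cv2.resize(img[y0:y0+h,x0:x0+w],None,fx=k,fy=k,interpolation=cv2.INTER_CUBIC)
    for key in N:
        polys,d,sg=O[key]
        for z,col in((-d,(0,255,0)),(0,(0,0,255))):
            for P in polys:
                f=tofoam(P,sg)+N[key]
                q=(proj(n,F2W(stand,np.c_[f,np.full(4,z)]))-[x0,y0]+.5)*k
                cv2.polylines(c,[q.astype(np.int32)],True,col,1)
    cv2.imwrite(f'pics/n_{n}.png',c)
E
cat > go.py <<'E'
import sys
from h import *
def psi(q):
    x=R.from_quat(q).apply([1,0,0]); return np.degrees(np.arctan2(x[1],x[0]))
def to(*targets):
    s=read_state();p=np.array(s['position']);rot=R.from_quat(s['ee_rot']);ps=psi(s['ee_rot'])
    print('clk %.2f pos %s psi %.2f w %.1f F %s j %s tilt %s'%(s['clock'],p.round(1),ps,s['gripper_width'],np.round(s['contact_force'],1),np.round(s['joints'],2),rot.apply([0,0,1]).round(4)))
    for x,y,z,a in targets:
        d=rot.inv().apply(np.array([x,y,z])-p)/1000
        print('->',d.round(4).tolist(),'yaw',round(-(a-ps),2),'| +-360 variants by hand')
if __name__=='__main__':
    v=[float(a) for a in sys.argv[1:]]
    to(*[v[i:i+4] for i in range(0,len(v),4)])
E
python3 go.py 430 330 260 -60  487 -358 200 -95.7
```

```text
clk 0.10 pos [142.8 607.9 230.3] psi -13.24 w 85.3 F [0.3 0.  0.8] j [ 1.6   0.39  0.01 -0.   -1.19 -0.26] tilt [-4.e-04 -2.e-03 -1.e+00]
-> [0.3432, 0.2048, -0.0292] yaw 46.76 | +-360 variants by hand
-> [0.5561, 0.8614, 0.0321] yaw 82.46 | +-360 variants by hand
```

Emit:
{"method": "send_rows", "body": {"translation": [[0.343,0.205,-0.03],[0.343,0.205,-0.03],[0.343,0.205,-0.03],[0.343,0.205,-0.03],[0.343,0.205,-0.03],[0.343,0.205,-0.03],[0.343,0.205,-0.03],[0.343,0.205,-0.03],[0.556,0.861,0.03],[0.556,0.861,0.03],[0.556,0.861,0.03],[0.556,0.861,0.03]], "yaw": [8,16,24,32,40,48,56,64,72,80,82.5,82.5], "fingers": [60,60,60,60,60,60,60,60,60,60,60,60]}}

```text
clock: 1.3
position: [445.4, 129.9, 243.3]
ee_rot: [-0.671, 0.742, -0.001, -0.001]
contact_force: [0.9, 0.1, -0.1]
gripper_width: 65.5
```

```bash
python3 go.py 487 -358 100 -95.7
```

```text
clk 1.30 pos [445.4 129.9 243.3] psi -95.76 w 65.5 F [ 0.9  0.1 -0.1] j [ 0.64  0.1  -0.35  0.   -1.13 -0.74] tilt [-8.0e-04 -2.2e-03 -1.0e+00]
-> [0.4809, -0.0905, 0.1444] yaw -0.06 | +-360 variants by hand
```

Emit:
{"method": "send_rows", "body": {"translation": [[0.481,-0.09,0.1],[0.481,-0.09,0.1],[0.481,-0.09,0.1],[0.481,-0.09,0.1],[0.481,-0.09,0.1],[0.481,-0.09,0.1],[0.481,-0.09,0.1],[0.481,-0.09,0.144],[0.481,-0.09,0.144],[0.481,-0.09,0.144],[0.481,-0.09,0.144],[0.481,-0.09,0.144]], "yaw": [0,0,0,0,0,0,0,0,0,0,0,0], "fingers": [60,60,60,60,60,60,60,60,60,60,60,60]}}

```text
clock: 2.5
position: [485.1, -359.4, 97.9]
ee_rot: [-0.669, 0.743, 0.001, -0.002]
contact_force: [0.5, 0.7, 0.6]
gripper_width: 65.3
```

```bash
python3 - <<'E'
from h import *
for n in('top','scene'):
    im=get_image(n);cv2.imwrite(f'pics/{n}1.png',im)
    if n=='top': crop('top',im,330,140,120,120,5,'t1.png')
    else: crop('scene',im,160,100,160,120,5,'s1b.png')
E
python3 go.py 487 -358 40 -95.7 487 -358 1.5 -95.7
```

```text
clk 2.60 pos [ 486.3 -357.7  100.3] psi -95.77 w 65.3 F [-0.1  0.9 -0.6] j [-0.37  0.47 -0.22  0.   -0.89  0.26] tilt [-0.0014 -0.0017 -1.    ]
-> [0.0001, -0.0008, 0.0603] yaw -0.07 | +-360 variants by hand
-> [0.0001, -0.0008, 0.0988] yaw -0.07 | +-360 variants by hand
```

```bash
python3 - <<'E'
from h import *
s=read_state();rot=R.from_quat(s['ee_rot']);p=np.array(s['position'])
for h in(0,6):
  for y in(-32.7,32.7):
    for x in(-11,11): print(h,x,y,proj('scene',rot.apply([x,y,-h])+p).round(1))
E
python3 - <<'E'
import cv2
im=cv2.imread('pics/scene1.png')[120:160,195:250]
cv2.imwrite('pics/f1.png',cv2.resize(im,None,fx=12,fy=12,interpolation=cv2.INTER_CUBIC))
E
```

```text
0 -11 -32.7 [[214.2 154.1]]
0 11 -32.7 [[211.8 151.1]]
0 -11 32.7 [[236.8 149.6]]
0 11 32.7 [[234.  146.7]]
6 -11 -32.7 [[214. 152.]]
6 11 -32.7 [[211.6 149.1]]
6 -11 32.7 [[236.6 147.6]]
6 11 32.7 [[233.9 144.8]]
```

Emit:
{"method": "send_rows", "body": {"translation": [[0,-0.001,0.05],[0,-0.001,0.08],[0,-0.001,0.09],[0,-0.001,0.0985],[0,-0.001,0.0985],[0,-0.001,0.0985],[0,-0.001,0.0985]], "yaw": [0,0,0,0,0,0,0], "fingers": [60,60,60,60,60,60,60]}}

```text
clock: 3.3
position: [488.3, -358.3, 3.5]
ee_rot: [-0.671, 0.742, -0.002, -0.0]
contact_force: [0.8, -0.3, -0.1]
gripper_width: 65.4
```

```bash
python3 - <<'E'
from h import *
im=get_image('scene');crop('scene',im,160,130,110,80,7,'s3.png')
E
python3 go.py 487 -358 1.5 -95.7
```

```text
clk 3.35 pos [ 488.1 -358.3    3.2] psi -95.76 w 65.1 F [ 0.4  0.5 -0.6] j [-0.36  0.6  -0.29  0.   -0.68  0.26] tilt [ 0.0011 -0.0029 -1.    ]
-> [-0.0002, 0.0011, 0.0017] yaw -0.06 | +-360 variants by hand
```

Emit:
{"method": "send_rows", "body": {"translation": [[0,0,0.0012],[0,0,0.0012],[0,0,0.0012],[0,0,0.0012],[0,0,0.0012],[0,0,0.0012],[0,0,0.0012],[0,0,0.0012]], "yaw": [0,0,0,0,0,0,0,0], "fingers": [90,115,135,150,165,178,190,200]}}

```text
clock: 4.15
position: [488.7, -358.8, 3.1]
ee_rot: [-0.671, 0.741, -0.002, -0.0]
contact_force: [-1.1, 0.1, 8.0]
gripper_width: 24.6
```

```bash
python3 - <<'E'
from h import *
im=get_image('scene');crop('scene',im,160,130,110,80,7,'s4.png')
E
python3 go.py 487 -358 1.5 -95.7
```

```text
clk 4.20 pos [ 488.8 -358.8    3.1] psi -95.71 w 24.7 F [-1.2  0.1  7.8] j [-0.37  0.6  -0.29  0.   -0.68  0.26] tilt [ 0.0025 -0.004  -1.    ]
-> [-0.0006, 0.0018, 0.0016] yaw -0.01 | +-360 variants by hand
```

```bash
python3 go.py 489 -359 120 -95.7  450 -120 200 -140
```

```text
clk 4.20 pos [ 488.8 -358.8    3.1] psi -95.71 w 24.7 F [-1.2  0.1  7.8] j [-0.37  0.6  -0.29  0.   -0.68  0.26] tilt [ 0.0025 -0.004  -1.    ]
-> [0.0007, -0.0006, -0.1169] yaw -0.01 | +-360 variants by hand
-> [-0.233, 0.0617, -0.1979] yaw 44.29 | +-360 variants by hand
```

Emit:
{"method": "send_rows", "body": {"translation": [[0,0,0],[0,0,0],[0,0,-0.04],[0,0,-0.09],[-0.05,0.012,-0.14],[-0.233,0.062,-0.198],[-0.233,0.062,-0.198],[-0.233,0.062,-0.198],[-0.233,0.062,-0.198],[-0.233,0.062,-0.198],[-0.233,0.062,-0.198]], "yaw": [0,0,0,0,0,8,16,24,32,40,44], "fingers": [120,90,60,60,60,60,60,60,60,60,60]}}

```text
clock: 5.3
position: [449.6, -117.4, 201.4]
ee_rot: [-0.344, 0.939, -0.002, 0.002]
contact_force: [1.4, -0.7, -0.6]
gripper_width: 65.3
```

```bash
python3 - <<'E'
from h import *
for n in('top','scene'):
    im=get_image(n);cv2.imwrite(f'pics/{n}2.png',im)
    if n=='top': crop('top',im,340,130,100,100,6,'t2.png')
    else: crop('scene',im,165,155,100,60,8,'s5.png')
E
python3 go.py 489 -359 120 -95.7
```

```text
clk 5.40 pos [ 449.5 -119.   200.1] psi -139.60 w 65.2 F [ 1.  0. -1.] j [ 0.09  0.14 -0.42  0.   -1.01 -0.96] tilt [ 0.0027 -0.0036 -1.    ]
-> [0.1254, -0.208, 0.081] yaw -43.9 | +-360 variants by hand
```

```bash
cat > calfit.py <<'E'
from m import *
A=np.array
t=cv2.imread('pics/top2.png');s=cv2.imread('pics/scene2.png')
def f(v):
    p=v[:3];q=v[3];H=lambda x,y:[x+q,y,16]
    T=A([[87,8,7],[87,-8,7],H(-11,16),H(-11,-16),H(-71,-16),H(-71,16)]);Tp=A([[393,144.2],[398,144.5],[386.2,182.5],[400.5,183.3],[397.7,206],[384,204.5]])-.5
    S=A([[87,8,7],[87,-8,7],H(-11,16),H(-11,-16)]);Sp=A([[174.6,197.7],[175.6,200],[208.3,185.5],[211.5,189.3]])-.5
    return np.r_[(proj('top',pose(p,T))-Tp).ravel(),(proj('scene',pose(p,S))-Sp).ravel()]
r=least_squares(f,[565,-330,-.1,0]);print(r.x,np.round(r.fun,1))
p=r.x[:3]
c1=draw('top',t,CAL(0),p,(375,135,50,90),8,'z.png');c2=draw('scene',s,CAL(0),p,(168,170,75,40),8,'z.png')
cv2.imwrite('pics/o3.png',c1[:600]);cv2.imwrite('pics/o4.png',c2)
E
python3 calfit.py
```

```text
[ 5.63608719e+02 -3.29314501e+02 -1.10136337e-01  6.47773549e-01] [-0.4 -0.1  1.   0.3  0.5 -1.1 -0.9 -0.4 -0.3  1.   0.4  1.   1.   2.4
 -1.2 -2.6  3.   5.1 -3.5 -3.8]
```

```bash
sed -i 's/S=A(\[\[87,8,7\],\[87,-8,7\],H(-11,16),H(-11,-16)\])/S=A([[87,-8,7],[87,8,7],H(-11,-16),H(-11,16)])/' calfit.py; python3 calfit.py
```

```text
[ 5.63635665e+02 -3.29302729e+02 -1.04090150e-01  6.12544432e-01] [-0.6 -0.1  0.8  0.3  0.5 -1.1 -0.8 -0.4 -0.1  1.   0.5  1.1 -0.2 -0.2
  0.1  0.2 -0.3  0.  -0.1  1.3]
```

```bash
python3 go.py 528 -325.5 110 174 528 -325.5 2.5 174
```

```text
clk 5.40 pos [ 449.5 -119.   200.1] psi -139.60 w 65.2 F [ 1.  0. -1.] j [ 0.09  0.14 -0.42  0.   -1.01 -0.96] tilt [ 0.0027 -0.0036 -1.    ]
-> [0.074, -0.2077, 0.091] yaw -313.6 | +-360 variants by hand
-> [0.074, -0.2073, 0.1985] yaw -313.6 | +-360 variants by hand
```

Emit:
{"method": "send_rows", "body": {"translation": [[0.074,-0.208,0.09],[0.074,-0.208,0.09],[0.074,-0.208,0.09],[0.074,-0.208,0.09],[0.074,-0.208,0.09],[0.074,-0.208,0.09],[0.074,-0.208,0.09],[0.074,-0.208,0.09]], "yaw": [8,16,24,32,40,46.4,46.4,46.4], "fingers": [60,60,60,60,60,60,60,60]}}

```text
clock: 6.2
position: [527.6, -325.9, 110.3]
ee_rot: [0.051, 0.999, -0.002, 0.001]
contact_force: [0.6, 0.9, 1.2]
gripper_width: 65.4
```

```bash
python3 go.py 528 -325.5 30 174 528 -325.5 2.5 174
```

```text
clk 6.20 pos [ 527.6 -325.9  110.3] psi 174.15 w 65.4 F [0.6 0.9 1.2] j [-0.29  0.48 -0.17  0.   -0.92 -1.38] tilt [ 0.0013 -0.0031 -1.    ]
-> [-0.0003, 0.0007, 0.0803] yaw 0.15 | +-360 variants by hand
-> [-0.0002, 0.0008, 0.1078] yaw 0.15 | +-360 variants by hand
```

Emit:
{"method": "send_rows", "body": {"translation": [[0,0.0008,0.05],[0,0.0008,0.085],[0,0.0008,0.1],[0,0.0008,0.1085],[0,0.0008,0.1085],[0,0.0008,0.1085],[0,0.0008,0.1085],[0,0.0008,0.1085],[0,0.0008,0.1085],[0,0.0008,0.1085],[0,0.0008,0.1085],[0,0.0008,0.1085]], "yaw": [0.1,0.1,0.1,0.1,0.1,0.1,0.1,0.1,0.1,0.1,0.1,0.1], "fingers": [60,60,60,60,80,110,140,160,175,190,200,200]}}

```text
clock: 7.4
position: [528.8, -325.9, 3.7]
ee_rot: [0.052, 0.999, -0.002, 0.002]
contact_force: [-0.9, 1.3, 6.3]
gripper_width: 30.4
```

```bash
python3 - <<'E'
from h import *
im=get_image('scene');crop('scene',im,160,130,110,80,7,'s6.png')
E
python3 go.py 528 -325.5 150 174
```

```text
clk 7.45 pos [ 528.8 -325.9    3.6] psi 174.08 w 30.1 F [-0.5  0.8  6. ] j [-0.29  0.61 -0.25  0.   -0.7  -1.39] tilt [ 0.004  -0.0043 -1.    ]
-> [0.0002, -0.0003, -0.1464] yaw 0.08 | +-360 variants by hand
```

```bash
cat > place.py <<'E'
from nest import F2W
import numpy as np
STAND=[537.85,232.0,2.0445]
NEST={'m':(50.5,42),'c':(-41.2,-27),'s':(10,-81.5)}
uh=np.array([np.cos(STAND[2]),np.sin(STAND[2]),0])
def world(key,along,u,z):
    """along = tool x coordinate of grip; u horizontal upslope from face point above nest, z above it"""
    nx,ny=NEST[key]; sg=1 if key=='m' else -1
    return F2W(STAND,(nx,ny+sg*along,0))[0]+u*uh+np.array([0,0,z])
E
python3 - <<'E'
from place import *; from go import to
a=world('c',-36,-0.2,9.25);print(a)
to([528.8,-325.9,230,174],[a[0],a[1],250,-152.86],[a[0],a[1],a[2]+25,-152.86])
E
```

```text
[546.20907575 195.96504542  96.65      ]
clk 7.45 pos [ 528.8 -325.9    3.6] psi 174.08 w 30.1 F [-0.5  0.8  6. ] j [-0.29  0.61 -0.25  0.   -0.7  -1.39] tilt [ 0.004  -0.0043 -1.    ]
-> [-0.001, -0.0009, -0.2264] yaw 0.08 | +-360 variants by hand
-> [0.0354, 0.5199, -0.2485] yaw 326.94 | +-360 variants by hand
-> [0.036, 0.5204, -0.1202] yaw 326.94 | +-360 variants by hand
```

Emit:
{"method": "send_rows", "body": {"translation": [[0,0,-0.04],[0,0,-0.09],[0,0.03,-0.14],[0.035,0.52,-0.2],[0.035,0.52,-0.2],[0.035,0.52,-0.2],[0.035,0.52,-0.2],[0.035,0.52,-0.2],[0.035,0.52,-0.2],[0.035,0.52,-0.2],[0.035,0.52,-0.2],[0.035,0.52,-0.2]], "yaw": [0,0,0,-4,-8,-12,-16,-20,-24,-28,-32,-33], "fingers": [210,210,210,210,210,210,210,210,210,210,210,210]}}

```text
clock: 8.65
position: [544.2, 148.1, 195.1]
ee_rot: [-0.235, 0.972, -0.002, 0.001]
contact_force: [1.0, -0.8, -2.4]
gripper_width: 30.7
```

```bash
python3 go.py 546.2 196 121.6 -152.86
```

```text
clk 8.65 pos [544.2 148.1 195.1] psi -152.82 w 30.7 F [ 1.  -0.8 -2.4] j [ 0.56  0.31 -0.2   0.01 -1.06 -1.66] tilt [ 0.0032 -0.004  -1.    ]
-> [-0.0236, 0.0421, 0.0733] yaw 0.04 | +-360 variants by hand
```

Emit:
{"method": "send_rows", "body": {"translation": [[-0.0236,0.042,0.04],[-0.0236,0.042,0.073],[-0.0236,0.042,0.073],[-0.0236,0.042,0.073]], "yaw": [0,0,0,0], "fingers": [210,210,210,210]}}

```text
clock: 9.05
position: [545.8, 195.6, 121.4]
ee_rot: [-0.235, 0.972, -0.003, 0.0]
contact_force: [1.0, -0.0, -1.5]
gripper_width: 30.2
```

```bash
cat > ov.py <<'E'
from nest import *
from place import *
from h import *
def held(key,q=0,zoff=0,grip=0,yawoff=0):
    s=read_state();p=np.array(s['position']);x=R.from_quat(s['ee_rot']).apply([1,0,0]);a=np.arctan2(x[1],x[0])
    return p,a
def overlay(n,img,k,name,boxes=None,T=None,roi=None):
    x0,y0,w,h=roi or ROI[n];c=cv2.resize(img[y0:y0+h,x0:x0+w],None,fx=k,fy=k,interpolation=cv2.INTER_CUBIC)
    for key in NEST:
        polys,d,sg=O[key]
        for P in polys:
            f=tofoam(P,sg)+NEST[key]
            q=(proj(n,F2W(STAND,np.c_[f,np.zeros(4)]))-[x0,y0]+.5)*k
            cv2.polylines(c,[q.astype(np.int32)],True,(0,0,255),1)
    for B in boxes or []:
        q=((proj(n,T(B))-[x0,y0]+.5)*k).astype(np.int32)
        for sl,col in((slice(0,4),(255,0,255)),(slice(4,8),(0,255,0))): cv2.polylines(c,[q[sl]],True,col,1)
    cv2.imwrite('pics/'+name,c)
E
python3 - <<'E'
from ov import *
p,a=held('c');yaw=a-np.pi
T=lambda B:R.from_euler('z',yaw).apply(B+[36,0,0])+p+[0,0,-3.6]
for n,k,roi in(('scene',5,(250,200,150,120)),('top',4,(90,110,160,148))):
    im=get_image(n);cv2.imwrite(f'pics/{n}3.png',im);overlay(n,im,k,f'h_{n}.png',CAL(0),T,roi)
from go import to
a=world('c',-36,-0.2,9.25);to([*a,-152.86])
E
```

```text
clk 9.15 pos [547.4 195.8 123.8] psi -152.84 w 30.1 F [-1.   0.1 -1.6] j [ 0.62  0.41 -0.25  0.01 -0.91 -1.73] tilt [ 0.0063 -0.0027 -1.    ]
-> [0.0011, 0.0009, 0.0272] yaw 0.02 | +-360 variants by hand
```

```bash
python3 - <<'E'
from h import *
im=cv2.imread('pics/top3.png');im=cv2.convertScaleAbs(im,alpha=1.8,beta=0)
crop('top',im,130,120,90,85,7,'h2.png')
E
```

Emit:
{"method": "send_rows", "body": {"translation": [[0.001,0.001,0.012],[0.001,0.001,0.022],[0.001,0.001,0.027],[0.001,0.001,0.0275],[0.001,0.001,0.0275]], "yaw": [0,0,0,0,0], "fingers": [210,210,210,210,210]}}

```text
clock: 9.65
position: [546.5, 195.2, 96.0]
ee_rot: [-0.235, 0.972, -0.003, 0.002]
contact_force: [4.4, -4.6, -2.8]
gripper_width: 30.3
```

```bash
cat > snap.py <<'E'
import sys
from h import *
# snap name sx sy w h k  tx ty w h k
a=[int(v) for v in sys.argv[2:]]
for i,n in enumerate(('scene','top')):
    r=a[5*i:5*i+5]
    if len(r)<5 or r[4]==0: continue
    im=get_image(n);cv2.imwrite(f'pics/{n}_{sys.argv[1]}.png',im)
    crop(n,cv2.convertScaleAbs(im,alpha=1.5),*r,f'{sys.argv[1]}_{n}.png')
E
python3 snap.py p1 260 215 110 80 7; python3 - <<'E'
from place import *; from go import to
a=world('c',-36,-0.2,9.25);to([*a,-152.86])
E
```

```text
clk 9.70 pos [546.5 195.2  96. ] psi -152.85 w 30.7 F [ 3.9 -3.9 -3.9] j [ 0.63  0.44 -0.29  0.01 -0.84 -1.73] tilt [ 0.0061 -0.0039 -1.    ]
-> [-0.0001, 0.0008, -0.0006] yaw 0.01 | +-360 variants by hand
```

Emit:
{"method": "send_rows", "body": {"translation": [[0,-0.001,0],[0,-0.001,0],[0,-0.001,0],[0,-0.001,0],[0,-0.001,0],[0,-0.001,0]], "yaw": [0,0,0,0,0,0], "fingers": [160,155,150,145,140,135]}}

```text
clock: 10.3
position: [547.0, 194.6, 96.2]
ee_rot: [-0.235, 0.972, -0.003, 0.003]
contact_force: [0.1, 0.6, -0.1]
gripper_width: 40.5
```

```bash
python3 snap.py p2 260 215 110 80 7; python3 - <<'E'
from place import *; from go import to
a=world('c',-36,-0.2,9.25);to([*a,-152.86])
E
```

```text
clk 10.35 pos [546.9 194.5  96.1] psi -152.84 w 40.1 F [-0.3 -0.1 -0.8] j [ 0.62  0.44 -0.29  0.01 -0.84 -1.73] tilt [ 0.0062 -0.0038 -1.    ]
-> [-0.0, 0.0017, -0.0005] yaw 0.02 | +-360 variants by hand
```

Emit:
{"method": "send_rows", "body": {"translation": [[0,0,-0.03],[0,0,-0.07],[0.0,-0.05,-0.1],[0.0,-0.1,-0.1],[0.0,-0.1,-0.1]], "yaw": [0,0,0,0,0], "fingers": [130,130,140,180,230]}}

```text
clock: 10.85
position: [593.9, 102.8, 198.4]
ee_rot: [-0.233, 0.972, -0.003, 0.004]
contact_force: [-0.7, 0.7, 0.5]
gripper_width: 11.7
```

```bash
python3 snap.py p3 260 215 130 120 6 120 110 110 100 7; python3 go.py
```

```text
clk 10.95 pos [592.3 104.5 196.7] psi -153.01 w 8.4 F [-0.1  0.6 -0.4] j [ 0.45  0.37 -0.11  0.01 -1.09 -1.55] tilt [ 0.0061 -0.0035 -1.    ]
```

```bash
python3 - <<'E'
from place import *; from go import to
a=world('c',-40,-18,0);print(a);to([a[0],a[1],a[2]+30,-152.86],[a[0],a[1],a[2]+8,-152.86])
E
```

```text
[550.76963385 178.30035438  87.4       ]
clk 10.95 pos [592.3 104.5 196.7] psi -153.01 w 8.4 F [-0.1  0.6 -0.4] j [ 0.45  0.37 -0.11  0.01 -1.09 -1.55] tilt [ 0.0061 -0.0035 -1.    ]
-> [0.0038, 0.085, 0.0788] yaw -0.15 | +-360 variants by hand
-> [0.0039, 0.0852, 0.1008] yaw -0.15 | +-360 variants by hand
```

Emit:
{"method": "send_rows", "body": {"translation": [[0.004,0.05,0.02],[0.004,0.085,0.05],[0.004,0.085,0.079],[0.004,0.085,0.09],[0.004,0.085,0.096],[0.004,0.085,0.101],[0.004,0.085,0.101]], "yaw": [0,0,0,0,0,0,0], "fingers": [255,255,255,255,255,255,255]}}

```text
clock: 11.65
position: [551.2, 177.9, 95.4]
ee_rot: [-0.233, 0.972, -0.002, 0.003]
contact_force: [0.4, 0.7, -0.7]
gripper_width: 0.0
```

```bash
python3 snap.py p4 280 215 110 100 7; python3 go.py
```

```text
clk 11.70 pos [551.4 178.   95.9] psi -153.04 w -0.2 F [-0.2  0.2  0.7] j [ 0.6   0.44 -0.29  0.01 -0.84 -1.7 ] tilt [ 0.0073 -0.0029 -1.    ]
```

Emit:
{"method": "send_rows", "body": {"translation": [[0,0,0.003],[0,0,0.005],[0,0,0.007],[0,0,0.008],[0,0,0.008]], "yaw": [0,0,0,0,0], "fingers": [255,255,255,255,255]}}

```text
clock: 12.2
position: [552.4, 178.4, 89.0]
ee_rot: [-0.233, 0.972, -0.002, 0.005]
contact_force: [0.1, 0.4, 1.1]
gripper_width: -0.3
```

Emit:
{"method": "send_rows", "body": {"translation": [[0,0,0.002],[0,0,0.004],[0,0,0.006],[0,0,0.008],[0,0,0.008]], "yaw": [0,0,0,0,0], "fingers": [255,255,255,255,255]}}

```text
clock: 12.7
position: [553.8, 179.0, 84.7]
ee_rot: [-0.234, 0.972, -0.002, 0.007]
contact_force: [-5.6, 0.4, 18.1]
gripper_width: 0.2
```

```bash
python3 snap.py p5 280 215 110 100 7; python3 go.py
```

```text
clk 12.75 pos [553.9 179.   84.7] psi -152.94 w -0.1 F [-5.9  0.2 18.3] j [ 0.6   0.45 -0.3   0.01 -0.81 -1.7 ] tilt [ 1.400e-02 -5.000e-04 -9.999e-01]
```

Emit:
{"method": "send_rows", "body": {"translation": [[0,0,0.0015],[0,0,0.0015],[0,-0.01,-0.04],[0,-0.08,-0.08],[0,-0.08,-0.08]], "yaw": [0,0,0,0,0], "fingers": [255,255,255,255,255]}}

```text
clock: 13.25
position: [590.4, 106.8, 167.2]
ee_rot: [-0.234, 0.972, -0.002, 0.008]
contact_force: [0.5, 0.9, -0.1]
gripper_width: 0.0
```

```bash
python3 snap.py p6 280 230 110 100 7 120 120 110 90 7; python3 go.py;  python3 - <<'E'
from ov import *
R30=lambda key,along:None
def nestT(key):
    nx,ny=NEST[key];sg=1 if key=='m' else -1;d=O[key][1]
    return lambda B: F2W(STAND,np.c_[-sg*B[:,1]+nx,sg*B[:,0]+ny,B[:,2]-d])
for n,k,roi in(('scene',7,(280,230,110,85)),('top',7,(125,120,100,85))):
    overlay(n,cv2.imread(f'pics/{n}_p6.png'),k,f'q_{n}.png',CAL(0),nestT('c'),roi)
E
```

```text
clk 13.35 pos [591.3 105.8 167.4] psi -153.15 w 0.0 F [-0.6 -0.6 -1.6] j [ 0.45  0.39 -0.16  0.01 -1.   -1.56] tilt [ 1.860e-02  9.000e-04 -9.998e-01]
```

```bash
python3 - <<'E'
from place import *; from go import to
a=world('c',-73,-42,-19);print(a);to([a[0],a[1],a[2]+35,-152.86],[a[0],a[1],a[2]+6,-152.86])
E
```

```text
[532.35188029 141.88900513  68.4       ]
clk 13.35 pos [591.3 105.8 167.4] psi -153.15 w 0.0 F [-0.6 -0.6 -1.6] j [ 0.45  0.39 -0.16  0.01 -1.   -1.56] tilt [ 1.860e-02  9.000e-04 -9.998e-01]
-> [0.0374, 0.0594, 0.0629] yaw -0.29 | +-360 variants by hand
-> [0.0378, 0.0596, 0.0919] yaw -0.29 | +-360 variants by hand
```

Emit:
{"method": "send_rows", "body": {"translation": [[0.037,0.059,0.03],[0.038,0.0595,0.063],[0.038,0.0595,0.08],[0.038,0.0595,0.092],[0.038,0.0595,0.092]], "yaw": [0,0,0,0,0], "fingers": [255,255,255,255,255]}}

```text
clock: 13.85
position: [531.1, 141.5, 72.2]
ee_rot: [-0.232, 0.973, -0.002, 0.007]
contact_force: [0.2, -1.0, 0.8]
gripper_width: 0.1
```

```bash
python3 snap.py p7 280 230 110 80 7; python3 go.py
```

```text
clk 13.90 pos [532.2 141.8  73.5] psi -153.14 w 0.0 F [-0.4 -0.2 -0.6] j [ 0.56  0.42 -0.39  0.01 -0.74 -1.67] tilt [ 0.0173 -0.     -0.9999]
```

Emit:
{"method": "send_rows", "body": {"translation": [[0,0.004,0.002],[0,0.005,0.004],[0,0.006,0.006],[0,0.007,0.008],[0,0.007,0.008]], "yaw": [0,0,0,0,0], "fingers": [255,255,255,255,255]}}

```text
clock: 14.4
position: [529.6, 148.3, 65.8]
ee_rot: [-0.232, 0.973, -0.002, 0.009]
contact_force: [-0.4, -0.3, 1.7]
gripper_width: -0.0
```

Emit:
{"method": "send_rows", "body": {"translation": [[0,0.001,0.002],[0,0.001,0.003],[0,0.002,0.004],[0,0.002,0.004]], "yaw": [0,0,0,0], "fingers": [255,255,255,255]}}

```text
clock: 14.8
position: [529.2, 149.5, 63.0]
ee_rot: [-0.233, 0.972, -0.003, 0.009]
contact_force: [-0.6, -3.1, 9.6]
gripper_width: -0.2
```

```bash
python3 snap.py p8 280 230 110 80 7; python3 go.py
```

```text
clk 14.85 pos [529.2 149.5  63. ] psi -153.09 w -0.2 F [-0.8 -3.9  8.5] j [ 0.58  0.43 -0.41  0.02 -0.71 -1.69] tilt [ 1.920e-02 -4.000e-04 -9.998e-01]
```

Emit:
{"method": "send_rows", "body": {"translation": [[0,0,0.002],[0,0.001,0.0035],[0,0.001,0.0035]], "yaw": [0,0,0], "fingers": [255,255,255]}}

```text
clock: 15.15
position: [529.8, 149.4, 62.4]
ee_rot: [-0.233, 0.972, -0.004, 0.01]
contact_force: [-2.8, -6.3, 18.3]
gripper_width: 0.3
```

```bash
python3 - <<'E'
from place import *; from go import to
a=world('c',-40,-9,2);to([a[0],a[1],a[2]+25,-152.86],[a[0],a[1],a[2]+3,-152.86],[a[0],a[1],a[2]-2,-152.86])
E
```

```text
clk 15.15 pos [529.8 149.4  62.4] psi -152.99 w 0.3 F [-2.8 -6.3 18.3] j [ 0.58  0.43 -0.41  0.02 -0.71 -1.69] tilt [ 0.0211 -0.0022 -0.9998]
-> [-0.0327, 0.0246, -0.0517] yaw -0.13 | +-360 variants by hand
-> [-0.0324, 0.0249, -0.0297] yaw -0.13 | +-360 variants by hand
-> [-0.0323, 0.0249, -0.0247] yaw -0.13 | +-360 variants by hand
```

Emit:
{"method": "send_rows", "body": {"translation": [[0,0,-0.04],[-0.033,0.024,-0.055],[-0.033,0.0247,-0.052],[-0.0325,0.0248,-0.04],[-0.0325,0.0248,-0.03],[-0.0325,0.0248,-0.027],[-0.0325,0.0248,-0.025],[-0.0325,0.0248,-0.0235],[-0.0325,0.0248,-0.0235]], "yaw": [0,0,0,0,0,0,0,0,0], "fingers": [255,255,255,255,255,255,255,255,255]}}

```text
clock: 16.05
position: [546.4, 184.7, 87.1]
ee_rot: [-0.234, 0.972, -0.005, 0.009]
contact_force: [-3.2, -2.6, 11.4]
gripper_width: -0.2
```

Emit:
{"method": "send_rows", "body": {"translation": [[0,0,0.002],[0,0,0.003],[0,0,0.003],[0,-0.01,-0.04],[0,-0.08,-0.08],[0,-0.12,-0.08],[0,-0.12,-0.08]], "yaw": [0,0,0,0,0,0,0], "fingers": [255,255,255,255,255,255,255]}}

```text
clock: 16.75
position: [600.5, 74.9, 169.4]
ee_rot: [-0.232, 0.973, -0.005, 0.01]
contact_force: [0.1, 0.0, 0.2]
gripper_width: 0.2
```

```bash
cat >> ov.py <<'E'
def nestT(key):
    nx,ny=NEST[key];sg=1 if key=='m' else -1;d=O[key][1]
    return lambda B: F2W(STAND,np.c_[-sg*B[:,1]+nx,sg*B[:,0]+ny,B[:,2]-d])
E
python3 snap.py p9 270 230 110 100 7 120 120 110 90 7; python3 go.py;  python3 - <<'E'
from ov import *
for n,k,roi in(('scene',7,(270,240,100,85)),('top',7,(125,120,100,85))):
    overlay(n,cv2.imread(f'pics/{n}_p9.png'),k,f'q_{n}.png',CAL(0),nestT('c'),roi)
E
```

```text
clk 16.85 pos [599.7  75.4 168.1] psi -153.23 w -0.1 F [0.1 0.6 0.7] j [ 0.4   0.39 -0.15  0.01 -1.01 -1.51] tilt [ 0.0189 -0.0053 -0.9998]
```

```bash
python3 - <<'E'
from ov import *
T=nestT('c')
for dz in(0,4):
  P=np.array([[20,-8,7+dz],[60,-8,7+dz],[87,-8,7+dz],[87,8,7+dz],[-87,-46,7+dz],[-87,-52,7+dz],[-59,-46,7+dz],[-11,-16,16+dz],[-11,16,16+dz],[-71,-16,16+dz]],float)
  print(dz);print(np.c_[P,proj('scene',T(P)).round(1),proj('top',T(P)).round(1)])
im=cv2.imread('pics/scene_p9.png');crop('s',cv2.convertScaleAbs(im,alpha=1.5),270,255,90,85,8,'p9b.png')
E
```

```text
0
[[ 20.   -8.    7.  312.9 304.5 164.  157.3]
 [ 60.   -8.    7.  300.8 321.4 156.8 142.3]
 [ 87.   -8.    7.  292.  333.7 151.9 132.2]
 [ 87.    8.    7.  300.4 334.1 145.4 133.9]
 [-87.  -46.    7.  323.1 267.9 198.2 192.7]
 [-87.  -52.    7.  320.5 268.2 200.5 191.9]
 [-59.  -46.    7.  316.2 276.8 193.1 182.2]
 [-11.  -16.   16.  315.4 288.2 173.7 166.5]
 [-11.   16.   16.  331.4 287.3 160.8 170.6]
 [-71.  -16.   16.  330.8 267.5 184.8 189.5]]
4
[[ 20.   -8.   11.  311.9 302.5 164.3 156.6]
 [ 60.   -8.   11.  299.7 319.3 157.1 141.5]
 [ 87.   -8.   11.  290.8 331.6 152.2 131.4]
 [ 87.    8.   11.  299.3 331.9 145.7 133.1]
 [-87.  -46.   11.  322.2 266.1 198.7 192.2]
 [-87.  -52.   11.  319.6 266.4 200.9 191.3]
 [-59.  -46.   11.  315.3 275.  193.6 181.6]
 [-11.  -16.   20.  314.4 286.2 174.  165.9]
 [-11.   16.   20.  330.4 285.3 161.1 170. ]
 [-71.  -16.   20.  329.9 265.6 185.2 188.9]]
```

```bash
python3 - <<'E'
from place import *; from go import to
a=world('c',60,0,0);print(a);to([a[0],a[1],a[2]+20,-152.86],[a[0],a[1],a[2]-1,-152.86],[a[0],a[1],a[2]-5,-152.86])
E
```

```text
[631.54678279 239.93680632  87.4       ]
clk 16.85 pos [599.7  75.4 168.1] psi -153.23 w -0.1 F [0.1 0.6 0.7] j [ 0.4   0.39 -0.15  0.01 -1.01 -1.51] tilt [ 0.0189 -0.0053 -0.9998]
-> [-0.1016, 0.1334, 0.0604] yaw -0.37 | +-360 variants by hand
-> [-0.1013, 0.1337, 0.0814] yaw -0.37 | +-360 variants by hand
-> [-0.1013, 0.1337, 0.0854] yaw -0.37 | +-360 variants by hand
```

Emit:
{"method": "send_rows", "body": {"translation": [[-0.03,0.04,0],[-0.06,0.08,0.01],[-0.101,0.134,0.04],[-0.101,0.134,0.06],[-0.101,0.134,0.07],[-0.101,0.134,0.08],[-0.101,0.134,0.083],[-0.101,0.134,0.083]], "yaw": [0,0,0,0,0,0,0,0], "fingers": [255,255,255,255,255,255,255,255]}}

```text
clock: 17.65
position: [632.5, 240.5, 87.7]
ee_rot: [-0.232, 0.973, -0.005, 0.011]
contact_force: [-1.1, 0.3, 9.4]
gripper_width: -0.2
```

```bash
python3 snap.py p10 260 240 110 100 7; python3 go.py
```

```text
clk 17.70 pos [632.6 240.5  87.7] psi -153.14 w -0.3 F [-0.2 -0.3 10.6] j [ 0.61  0.58 -0.06  0.02 -0.92 -1.72] tilt [ 0.024  -0.0041 -0.9997]
```

Emit:
{"method": "send_rows", "body": {"translation": [[0,0,0.002],[0,0.0005,0.004],[0,0.001,0.006],[0,0.001,0.006]], "yaw": [0,0,0,0], "fingers": [255,255,255,255]}}

```text
clock: 18.1
position: [633.0, 240.6, 87.3]
ee_rot: [-0.233, 0.972, -0.006, 0.013]
contact_force: [-5.4, -4.6, 20.6]
gripper_width: 0.1
```

```bash
python3 - <<'E'
from place import *; from go import to
a=world('c',62,-3,0);print(a);to([a[0],a[1],a[2]+25,-62.86],[a[0],a[1],a[2]+2,-62.86])
E
```

```text
[634.69510821 238.17952231  87.4       ]
clk 18.10 pos [633.  240.6  87.3] psi -153.02 w 0.1 F [-5.4 -4.6 20.6] j [ 0.61  0.58 -0.06  0.03 -0.91 -1.73] tilt [ 0.0279 -0.0052 -0.9996]
-> [-0.001, -0.0033, -0.025] yaw -90.16 | +-360 variants by hand
-> [-0.0005, -0.0029, -0.0021] yaw -90.16 | +-360 variants by hand
```

Emit:
{"method": "send_rows", "body": {"translation": [[0,0,-0.02],[-0.001,-0.003,-0.025],[-0.001,-0.003,-0.025],[-0.001,-0.003,-0.025],[-0.001,-0.003,-0.025],[-0.001,-0.003,-0.025],[-0.001,-0.003,-0.025],[-0.001,-0.003,-0.025],[-0.001,-0.003,-0.025],[-0.001,-0.003,-0.025],[-0.001,-0.003,-0.025],[-0.001,-0.003,-0.025]], "yaw": [0,-8.5,-17,-25.5,-34,-42.5,-51,-59.5,-68,-76.5,-85,-90], "fingers": [255,255,255,255,255,255,255,255,255,255,255,255]}}

```text
clock: 19.3
position: [633.4, 237.7, 111.2]
ee_rot: [0.854, -0.521, 0.013, -0.004]
contact_force: [-0.3, 0.4, -1.0]
gripper_width: 0.1
```

```bash
python3 - <<'E'
from place import *; from go import to
a=world('c',62,-3,0);print(a);to([a[0],a[1],a[2]+5,-62.86],[a[0],a[1],a[2]-3,-62.86])
E
```

```text
[634.69510821 238.17952231  87.4       ]
clk 19.30 pos [633.4 237.7 111.2] psi -62.79 w 0.1 F [-0.3  0.4 -1. ] j [ 0.61  0.56 -0.03  0.02 -0.96 -0.15] tilt [ 0.0256 -0.0066 -0.9997]
-> [-0.0001, -0.001, 0.0188] yaw 0.07 | +-360 variants by hand
-> [-0.0003, -0.0009, 0.0268] yaw 0.07 | +-360 variants by hand
```

Emit:
{"method": "send_rows", "body": {"translation": [[0,-0.001,0.012],[0,-0.001,0.019],[0,-0.001,0.023],[0,-0.001,0.027],[0,-0.001,0.027]], "yaw": [0,0,0,0,0], "fingers": [255,255,255,255,255]}}

```text
clock: 19.8
position: [634.6, 237.6, 83.2]
ee_rot: [0.853, -0.521, 0.012, -0.003]
contact_force: [0.2, -1.0, -1.1]
gripper_width: -0.1
```

```bash
python3 snap.py p11 260 240 110 100 7; python3 go.py
```

```text
clk 19.85 pos [634.7 237.7  83.6] psi -62.82 w 0.1 F [ 0.2 -0.5 -0.6] j [ 0.61  0.59 -0.06  0.03 -0.91 -0.15] tilt [ 0.0246 -0.0073 -0.9997]
```

Emit:
{"method": "send_rows", "body": {"translation": [[0,0,0.002],[0,0,0.004],[0,0,0.005],[0,0,0.005]], "yaw": [0,0,0,0], "fingers": [255,255,255,255]}}

```text
clock: 20.25
position: [635.5, 237.7, 81.9]
ee_rot: [0.854, -0.521, 0.013, -0.004]
contact_force: [-2.8, -2.0, 10.6]
gripper_width: -0.2
```

```bash
python3 - <<'E'
from m import *
t=cv2.imread('pics/top0.png');s=cv2.imread('pics/scene0.png')
p=[563.5,-182.5,3.083]
a=draw('top',t,METER,p,(310,135,50,80),7,'z.png');b=draw('scene',s,METER,p,(190,190,75,50),7,'z.png')
b=cv2.copyMakeBorder(b,0,560-350,0,0,0,cv2.BORDER_CONSTANT) if False else cv2.copyMakeBorder(b,0,210,0,0,cv2.BORDER_CONSTANT)
c=np.hstack([a,b]);cv2.imwrite('pics/o5.png',cv2.resize(c,(800,int(560*800/c.shape[1]))))
E
python3 go.py 572.3 -183 150 176.6 572.3 -183 60 176.6
```

```text
clk 20.25 pos [635.5 237.7  81.9] psi -62.77 w -0.2 F [-2.8 -2.  10.6] j [ 0.61  0.59 -0.06  0.03 -0.9  -0.15] tilt [ 0.0271 -0.0071 -0.9996]
-> [0.3464, 0.2473, -0.0668] yaw -239.37 | +-360 variants by hand
-> [0.3447, 0.2492, 0.0232] yaw -239.37 | +-360 variants by hand
```

Emit:
{"method": "send_rows", "body": {"translation": [[0,0,0.005],[0,0,0.005],[0,0,-0.04],[0,0,-0.09],[0.05,0.036,-0.12],[0.346,0.247,-0.1],[0.346,0.247,-0.1],[0.346,0.247,-0.1],[0.346,0.247,-0.1],[0.346,0.247,-0.067],[0.346,0.247,-0.067],[0.346,0.247,-0.067]], "yaw": [0,0,0,0,8,16,24,32,40,48,56,64], "fingers": [255,255,255,255,200,100,60,60,60,60,60,60]}}

```text
clock: 21.45
position: [576.8, -150.8, 157.6]
ee_rot: [-0.446, 0.895, -0.01, 0.011]
contact_force: [1.6, -0.1, 0.2]
gripper_width: 65.2
```

```bash
python3 snap.py p12 260 240 110 100 7 110 120 110 90 7;python3 go.py 572.3 -183 100 176.6
```

```text
clk 21.55 pos [ 574.8 -153.7  155.8] psi -127.29 w 64.9 F [0.6 0.2 0.6] j [ 0.01  0.39 -0.2   0.01 -0.96 -0.67] tilt [ 0.0242 -0.0069 -0.9997]
-> [0.0253, -0.0144, 0.056] yaw -303.89 | +-360 variants by hand
```

Emit:
{"method": "send_rows", "body": {"translation": [[0.025,-0.0145,0.03],[0.025,-0.0145,0.056],[0.025,-0.0145,0.056],[0.025,-0.0145,0.056],[0.025,-0.0145,0.056],[0.025,-0.0145,0.056],[0.025,-0.0145,0.056],[0.025,-0.0145,0.056]], "yaw": [8,16,24,32,40,48,56.1,56.1], "fingers": [60,60,60,60,60,60,60,60]}}

```text
clock: 22.35
position: [573.0, -182.3, 100.3]
ee_rot: [0.029, 0.999, -0.003, 0.013]
contact_force: [-0.4, -1.3, -0.6]
gripper_width: 65.1
```

```bash
python3 snap.py p13 180 150 120 90 6;python3 go.py 572.3 -183 4 176.6
```

```text
clk 22.40 pos [ 572.9 -182.3  100.2] psi 176.80 w 65.3 F [-0.4  0.3  0.4] j [-0.04  0.45 -0.24  0.01 -0.85 -1.6 ] tilt [ 0.025  -0.0068 -0.9997]
-> [0.003, -0.0002, 0.0962] yaw 0.2 | +-360 variants by hand
```

Emit:
{"method": "send_rows", "body": {"translation": [[0.001,0,0.04],[0.002,0,0.075],[0.003,0,0.09],[0.003,0,0.0965],[0.003,0,0.0965],[0.003,0,0.0965],[0.003,0,0.0965],[0.003,0,0.0965],[0.003,0,0.0965],[0.003,0,0.0965],[0.003,0,0.0965]], "yaw": [0.2,0.2,0.2,0.2,0.2,0.2,0.2,0.2,0.2,0.2,0.2], "fingers": [60,60,60,60,80,100,120,135,150,170,170]}}

```text
clock: 23.5
position: [573.3, -183.0, 5.3]
ee_rot: [0.029, 0.999, -0.003, 0.014]
contact_force: [-0.9, 0.2, 6.5]
gripper_width: 38.7
```

```bash
python3 snap.py p14 180 150 120 90 6; python3 - <<'E'
from place import *; from go import to
a=world('m',-9,-.25,0);print(a);to([a[0],a[1],230,-152.86])
E
```

```text
[488.64691204 255.64189065 133.25      ]
clk 23.55 pos [ 573.3 -183.     5.3] psi 176.64 w 38.6 F [-1.3  0.1  5.6] j [-0.04  0.58 -0.32  0.01 -0.64 -1.6 ] tilt [ 0.0276 -0.0073 -0.9996]
-> [0.1038, 0.4317, -0.2301] yaw 329.5 | +-360 variants by hand
```

Emit:
{"method": "send_rows", "body": {"translation": [[0,0,-0.045],[0,0.01,-0.09],[0.01,0.05,-0.14],[0.104,0.432,-0.23],[0.104,0.432,-0.23],[0.104,0.432,-0.23],[0.104,0.432,-0.23],[0.104,0.432,-0.23],[0.104,0.432,-0.23],[0.104,0.432,-0.23],[0.104,0.432,-0.23],[0.104,0.432,-0.23]], "yaw": [0,0,0,-4,-8,-12,-16,-20,-24,-28,-30.5,-30.5], "fingers": [180,180,180,180,180,180,180,180,180,180,180,180]}}

```text
clock: 24.75
position: [487.8, 260.1, 230.9]
ee_rot: [-0.237, 0.971, -0.006, 0.014]
contact_force: [0.1, -0.8, -1.7]
gripper_width: 38.8
```

```bash
python3 - <<'E'
from place import *; from go import to
a=world('m',-9,-.25,0);print(a);to([a[0],a[1],165,-152.86])
E
```

```text
[488.64691204 255.64189065 133.25      ]
clk 24.75 pos [487.8 260.1 230.9] psi -152.57 w 38.8 F [ 0.1 -0.8 -1.7] j [ 0.8   0.25 -0.2   0.03 -1.1  -1.9 ] tilt [ 0.0295 -0.0046 -0.9996]
-> [0.0029, -0.0032, 0.066] yaw 0.29 | +-360 variants by hand
```

Emit:
{"method": "send_rows", "body": {"translation": [[0.003,-0.003,0.04],[0.003,-0.003,0.066],[0.003,-0.003,0.066],[0.003,-0.003,0.066]], "yaw": [0.3,0.3,0.3,0.3], "fingers": [180,180,180,180]}}

```text
clock: 25.15
position: [488.7, 255.4, 165.1]
ee_rot: [-0.234, 0.972, -0.006, 0.014]
contact_force: [0.0, 0.3, -0.9]
gripper_width: 38.7
```

```bash
python3 - <<'E'
from ov import *
p,a=held('m');yaw=a
T=lambda B:R.from_euler('z',yaw).apply(B+[9,0,0])+p+[0,0,-5.3]
for n,k,roi in(('scene',5,(300,190,150,120)),('top',5,(70,140,110,115))):
    im=get_image(n);cv2.imwrite(f'pics/{n}_m1.png',im);overlay(n,cv2.convertScaleAbs(im,alpha=1.5),k,f'h_{n}.png',METER,T,roi)
from go import to
a=world('m',-9,-0.25,12.1);to([*a,-152.86])
E
```

```text
clk 25.25 pos [489.5 256.1 166.6] psi -152.88 w 38.8 F [ 1.  -0.  -2.3] j [ 0.79  0.31 -0.3   0.03 -0.95 -1.9 ] tilt [ 0.032  -0.0028 -0.9995]
-> [0.0016, 0.0003, 0.0212] yaw -0.02 | +-360 variants by hand
```

Emit:
{"method": "send_rows", "body": {"translation": [[0.0015,0,0.01],[0.0015,0,0.018],[0.0015,0,0.021],[0.0015,0,0.0215],[0.0015,0,0.0215]], "yaw": [0,0,0,0,0], "fingers": [180,180,180,180,180]}}

```text
clock: 25.75
position: [489.8, 254.5, 145.6]
ee_rot: [-0.235, 0.972, -0.006, 0.016]
contact_force: [4.6, -3.4, 0.1]
gripper_width: 38.6
```

```bash
python3 snap.py m2 310 200 110 100 7; python3 - <<'E'
from place import *; from go import to
a=world('m',-9,-0.25,12.1);to([*a,-152.86])
E
```

```text
clk 25.80 pos [489.8 254.5 145.6] psi -152.85 w 38.5 F [ 3.5 -4.8 -0.1] j [ 0.79  0.33 -0.33  0.03 -0.9  -1.91] tilt [ 0.0336 -0.004  -0.9994]
-> [0.0005, 0.0016, 0.0002] yaw 0.01 | +-360 variants by hand
```

Emit:
{"method": "send_rows", "body": {"translation": [[0,-0.001,0],[0,-0.001,0],[0,-0.001,0],[0,-0.001,0],[0,-0.001,0],[0,-0.001,0]], "yaw": [0,0,0,0,0,0], "fingers": [132,127,122,117,112,107]}}

```text
clock: 26.4
position: [490.2, 253.7, 145.6]
ee_rot: [-0.235, 0.972, -0.006, 0.016]
contact_force: [-0.4, 1.0, 0.2]
gripper_width: 49.5
```

```bash
python3 snap.py m3 310 200 110 100 7; python3 go.py
```

```text
clk 26.45 pos [490.2 253.7 145.6] psi -152.85 w 49.4 F [ 0.  -0.1 -0.1] j [ 0.79  0.33 -0.33  0.03 -0.9  -1.9 ] tilt [ 0.0335 -0.0039 -0.9994]
```

```bash
python3 - <<'E'
from ov import *
T=nestT('m')
for P in([-76,22,20],[-76,-22,20],[-74,20,0],[-74,20,24],[-74,-20,24],[-74,-20,0],[16,28,24],[-74,20,10],[-74,20,34],[-74,-20,34]):
    print(P,proj('scene',T(np.array([P],float))).round(1))
im=cv2.imread('pics/scene_m3.png')
overlay('scene',cv2.convertScaleAbs(im,alpha=1.5),7,'m3o.png',[b+np.array([0,0,9]) for b in METER],T,(310,200,110,100))
E
```

```text
[-76, 22, 20] [[356.7 294.2]]
[-76, -22, 20] [[384.  293.1]]
[-74, 20, 0] [[363.5 304.2]]
[-74, 20, 24] [[357.4 291.1]]
[-74, -20, 24] [[382.1 290. ]]
[-74, -20, 0] [[388.3 303.8]]
[16, 28, 24] [[373.6 257.8]]
[-74, 20, 10] [[361.  298.8]]
[-74, 20, 34] [[354.8 285.5]]
[-74, -20, 34] [[379.5 284.2]]
```

Emit:
{"method": "send_rows", "body": {"translation": [[0,0,0.004],[0,0,0.008],[0,0.002,0.008],[0,0.004,0.008],[0,0.005,0.008],[0,0.005,0.008],[0,0.005,0.008]], "yaw": [0,0,0,0,0,0,0], "fingers": [107,107,110,114,118,122,122]}}

```text
clock: 27.15
position: [488.5, 256.6, 137.9]
ee_rot: [-0.235, 0.972, -0.007, 0.016]
contact_force: [2.3, -6.5, 1.9]
gripper_width: 44.4
```

```bash
python3 snap.py m4 310 200 110 100 7; python3 go.py
```

```text
clk 27.20 pos [488.5 256.6 137.9] psi -152.84 w 44.3 F [ 2.8 -6.2  1.2] j [ 0.79  0.34 -0.34  0.04 -0.88 -1.91] tilt [ 0.0335 -0.0068 -0.9994]
```

```bash
python3 - <<'E'
from place import *; from go import to
a=world('m',-3,-20,0);b=world('m',-3,-14,0);to([a[0],a[1],a[2]+80,-152.86],[a[0],a[1],a[2]+17,-152.86],[*b,-152.86])
E
```

```text
clk 27.20 pos [488.5 256.6 137.9] psi -152.84 w 44.3 F [ 2.8 -6.2  1.2] j [ 0.79  0.34 -0.34  0.04 -0.88 -1.91] tilt [ 0.0335 -0.0068 -0.9994]
-> [0.0043, -0.0223, -0.0751] yaw 0.02 | +-360 variants by hand
-> [0.006, -0.0209, -0.0121] yaw 0.02 | +-360 variants by hand
-> [0.0064, -0.0146, 0.0048] yaw 0.02 | +-360 variants by hand
```

Emit:
{"method": "send_rows", "body": {"translation": [[0,0,0],[0,-0.001,0],[0,-0.002,-0.04],[0.004,-0.022,-0.075],[0.004,-0.022,-0.075],[0.004,-0.022,-0.075],[0.005,-0.022,-0.06],[0.006,-0.021,-0.035],[0.006,-0.021,-0.018],[0.006,-0.021,-0.015]], "yaw": [0,0,0,0,0,0,0,0,0,0], "fingers": [115,105,105,180,255,255,255,255,255,255]}}

```text
clock: 28.2
position: [490.2, 234.3, 149.5]
ee_rot: [-0.235, 0.972, -0.009, 0.012]
contact_force: [-0.0, -1.5, 1.2]
gripper_width: -0.3
```

```bash
python3 snap.py m5 310 200 110 100 7; python3 go.py
```

```text
clk 28.25 pos [490.9 234.7 150.5] psi -152.83 w 0.2 F [ 0.1 -0.1 -0.4] j [ 0.76  0.31 -0.34  0.03 -0.91 -1.88] tilt [ 0.0292 -0.0101 -0.9995]
```

Emit:
{"method": "send_rows", "body": {"translation": [[0,0.001,0.003],[0,0.002,0.005],[0,0.003,0.007],[0,0.004,0.009],[0,0.005,0.011],[0,0.005,0.011]], "yaw": [0,0,0,0,0,0], "fingers": [255,255,255,255,255,255]}}

```text
clock: 28.85
position: [490.8, 236.8, 146.2]
ee_rot: [-0.236, 0.972, -0.011, 0.015]
contact_force: [-4.6, -12.7, 27.7]
gripper_width: -0.1
```

```bash
python3 snap.py m6 310 200 110 100 7; python3 go.py
```

```text
clk 28.90 pos [490.8 236.8 146.2] psi -152.69 w -0.2 F [ -3.3 -12.5  28.2] j [ 0.77  0.32 -0.34  0.04 -0.89 -1.89] tilt [ 0.0344 -0.0137 -0.9993]
```

```bash
cat > rollfit.py <<'E'
from ov import *
def model(v,P):  # v: roll(deg, rel to home about meter x), s shift upslope, h normal shift, along shift (foam y), yaw
    roll,ds,h,al,yw=v
    key='m';nx,ny=NEST[key]
    P=np.atleast_2d(P).astype(float)
    # meter coords -> foam axes: x_m=+y_f, y_m=-x_f
    Q=np.c_[-P[:,1],P[:,0],P[:,2]]
    Q=R.from_euler('yz',[roll,yw],degrees=True).apply(Q)  # rotation about foam y
    return F2W(STAND,Q+[nx+ds,ny+al,h-20])
def run(pts,px,n='scene'):
    px=np.array(px)-.5
    f=lambda v:np.r_[(proj(n,model(v,pts))-px).ravel(),v[4]*.3,v[3]*.2]
    r=least_squares(f,[10,0,5,0,0]);return r.x,r.fun
if __name__=='__main__':
    pts=[[-74,20,24],[-74,-20,24],[-74,20,0],[16,-28,24],[56,-28,24]]
    px=[[359.1,283.1],[384.2,291.1],[358.6,293.6],[408.6,258],[413.9,244]]
    v,r=run(pts,px);print(v.round(2),r.round(1))
    for P in([-74,20,0],[-74,-20,0],[16,28,0],[16,-28,0],[56,-28,0],[0,28,0],[74,18,0]):
        w=model(v,[P])[0]
        Q=(R.from_euler('z',STAND[2])*R.from_euler('y',-np.pi/6)).inv().apply(w-[STAND[0],STAND[1],108])-[NEST['m'][0],NEST['m'][1],0]
        print(P,'foam rel nest',Q.round(1))
E
python3 rollfit.py
```

```text
[26.39 -8.74  7.16  3.75  0.98] [-0.7 -0.7  1.3 -0.1 -0.9  1.  -0.5 -0.4  0.7  0.2  0.3  0.8]
[-74, 20, 0] foam rel nest [-25.4 -70.5  -4. ]
[-74, -20, 0] foam rel nest [ 10.4 -69.9 -21.7]
[16, 28, 0] foam rel nest [-34.1  19.3  -0.4]
[16, -28, 0] foam rel nest [ 16.1  20.2 -25.3]
[56, -28, 0] foam rel nest [ 15.4  60.2 -25.3]
[0, 28, 0] foam rel nest [-33.8   3.3  -0.4]
[74, 18, 0] foam rel nest [-26.1  77.5  -4.8]
```

```bash
python3 - <<'E'
from place import *; from go import to
a=world('m',-9,0,-3);to([a[0],a[1],a[2]+75,-152.86],[a[0],a[1],a[2]+18,-152.86],[*a,-152.86])
E
```

```text
clk 28.90 pos [490.8 236.8 146.2] psi -152.69 w -0.2 F [ -3.3 -12.5  28.2] j [ 0.77  0.32 -0.34  0.04 -0.89 -1.89] tilt [ 0.0344 -0.0137 -0.9993]
-> [-0.0082, 0.0163, -0.0594] yaw 0.17 | +-360 variants by hand
-> [-0.0068, 0.0179, -0.0024] yaw 0.17 | +-360 variants by hand
-> [-0.0064, 0.0184, 0.0156] yaw 0.17 | +-360 variants by hand
```

Emit:
{"method": "send_rows", "body": {"translation": [[0,0,-0.04],[-0.008,0.016,-0.055],[-0.008,0.0165,-0.055],[-0.008,0.0165,-0.055],[-0.008,0.0165,-0.055],[-0.008,0.0165,-0.055],[-0.007,0.0175,-0.03],[-0.007,0.0178,-0.005],[-0.007,0.018,0.005],[-0.0065,0.018,0.014],[-0.0065,0.018,0.014]], "yaw": [0,0,0,0,0,0,0,0,0,0,0], "fingers": [200,150,111,111,111,111,111,111,111,111,111]}}

```text
clock: 30.0
position: [488.4, 255.1, 130.8]
ee_rot: [-0.236, 0.972, -0.011, 0.014]
contact_force: [0.5, 0.2, 0.3]
gripper_width: 48.6
```

```bash
python3 snap.py m7 310 200 110 100 7; python3 - <<'E'
from place import *; from go import to
a=world('m',-9,0,-3);to([*a,-152.86])
E
```

```text
clk 30.05 pos [489.  255.5 131.8] psi -152.68 w 48.1 F [ 0.4 -0.5  0.1] j [ 0.79  0.34 -0.35  0.05 -0.87 -1.92] tilt [ 0.0344 -0.0142 -0.9993]
-> [0.0003, 0.0005, 0.0015] yaw 0.18 | +-360 variants by hand
```

Emit:
{"method": "send_rows", "body": {"translation": [[0,0,0],[0,0,0],[0,0,0],[0,0,-0.006],[0,0.002,-0.0115],[0,0.005,-0.0115],[0,0.005,-0.0115],[0,0.005,-0.0115]], "yaw": [0,0,0,0,0,0,0,0], "fingers": [130,160,180,180,180,180,180,180]}}

```text
clock: 30.85
position: [488.3, 254.1, 143.4]
ee_rot: [-0.236, 0.971, -0.016, 0.014]
contact_force: [14.7, -20.1, -5.1]
gripper_width: 38.4
```

```bash
python3 snap.py m8 310 200 110 100 7; python3 - <<'E'
from place import *; from go import to
a=world('m',-9,5,10);to([*a,-152.86])
E
```

```text
clk 30.90 pos [488.3 254.1 143.4] psi -152.66 w 38.3 F [ 14.  -19.8  -4.9] j [ 0.8   0.33 -0.34  0.05 -0.9  -1.93] tilt [ 0.0352 -0.0244 -0.9991]
-> [-0.0011, 0.0065, -0.0001] yaw 0.2 | +-360 variants by hand
```

```bash
python3 - <<'E'
from ov import *
nx,ny=NEST['m']
for s,x,n in((45,-27,-20),(45,-27,0),(45,9,0),(22,-27,-20),(45,9,-20)):
    print(s,x,n,proj('scene',F2W(STAND,[[nx+s,ny+x,n]])).round(1))
s=read_state();rot=R.from_quat(s['ee_rot']);p=np.array(s['position'])
for y in(19.2,26,33.7):
  for z in(-1.4,-6.4,-25): print(y,z,proj('scene',rot.apply([[-11,y,z],[11,y,z]])+p).round(1).tolist())
im=cv2.imread('pics/scene_m8.png');im=cv2.convertScaleAbs(im,alpha=4)
crop('s',im,360,220,70,60,10,'m8b.png')
E
```

```text
45 -27 -20 [[414.3 283. ]]
45 -27 0 [[409.5 271.7]]
45 9 0 [[416.2 258. ]]
22 -27 -20 [[399.5 283.8]]
45 9 -20 [[420.7 268.9]]
19.2 -1.4 [[395.6, 269.4], [399.8, 261.4]]
19.2 -6.4 [[396.3, 266.9], [400.5, 258.9]]
19.2 -25 [[398.8, 257.3], [403.0, 249.5]]
26 -1.4 [[400.0, 271.1], [404.2, 263.0]]
26 -6.4 [[400.7, 268.6], [404.9, 260.5]]
26 -25 [[403.4, 259.0], [407.5, 251.1]]
33.7 -1.4 [[405.2, 273.0], [409.2, 264.9]]
33.7 -6.4 [[405.9, 270.5], [409.9, 262.4]]
33.7 -25 [[408.6, 260.9], [412.6, 252.9]]
```

```bash
cat > heldfit.py <<'E'
from ov import *
def heldm(v,P,p,yaw):
    roll,lat,zo,al=v
    Q=R.from_euler('x',roll,degrees=True).apply(np.atleast_2d(P)+[0,0,-12.])+[9+al,lat,zo+12]
    return R.from_euler('z',yaw).apply(Q)+p
if __name__=='__main__':
    p,a=held('m')
    print(p,np.degrees(a))
    px=np.array([[359.6,276.4],[385.3,283.6],[359.3,285.2],[384.2,293.5],[367.0+.0,252.9-.0]])[:4]-.5
    pts=[[-74,20,24],[-74,-20,24],[-74,20,0],[-74,-20,0]]
    f=lambda v:np.r_[(proj('scene',heldm(v,pts,p,a))-px).ravel(),.1*v[1],.1*v[3],.05*v[0]]
    r=least_squares(f,[0,0,-8,0]);print(r.x.round(2),r.fun.round(1))
    M=(R.from_euler('z',STAND[2])*R.from_euler('y',-np.pi/6)).inv()
    for P in([-74,20,0],[-74,-20,0],[-74,-20,24],[16,28,0],[16,-28,0],[56,-28,0],[16,-28,24]):
        w=heldm(r.x,[P],p,a)[0];print(P,(M.apply(w-[STAND[0],STAND[1],108])-[*NEST['m'],0]).round(1))
    im=cv2.imread('pics/scene_m8.png');overlay('scene',cv2.convertScaleAbs(im,alpha=1.5),7,'m8o.png',METER,lambda B:heldm(r.x,B,p,a),(310,200,110,100))
E
python3 heldfit.py
```

```text
[488.27071237 254.09441386 143.37228261] -152.65919199180223
[ -4.05   3.49 -20.75  15.02] [-0.4 -2.   0.5 -0.9 -0.7  1.4  0.4  1.6  0.3  1.5 -0.2]
[-74, 20, 0] [-26.7 -58.    1.5]
[-74, -20, 0] [  9.3 -57.9 -16. ]
[-74, -20, 24] [ 19.8 -57.9   5.6]
[16, 28, 0] [-34.1  32.    5.2]
[16, -28, 0] [ 16.2  32.1 -19.3]
[56, -28, 0] [ 16.1  72.1 -19.2]
[16, -28, 24] [26.7 32.1  2.3]
```

```bash
cat > feat.py <<'E'
from ov import *
# features in meter coords from initial picture on table
p=[563.3,-182.5,3.083]
s=cv2.imread('pics/scene0.png')
crop('s',s,192,190,70,45,11,'mf.png')
E
python3 feat.py
python3 - <<'E'
from h import *
im=cv2.imread('pics/scene_m8.png');crop('s',cv2.convertScaleAbs(im,alpha=1.2),355,225,55,65,10,'mf2.png')
E
cat > hf2.py <<'E'
from ov import *
from heldfit import heldm
P0=np.array([563.3,-182.5,0]);yaw0=3.083
F0=np.array([[213.3,212.2],[216.2,216.5],[233.3,205.3],[239.3,212.2]])-.5
L=np.array([R.from_euler('z',-yaw0).apply(unproj('scene',q,24)-P0) for q in F0]);
# symmetrise y and x
for i,j in((0,1),(2,3)):
    x=(L[i,0]+L[j,0])/2;y=abs(L[i,1]-L[j,1])/2;L[i]=[x,y,24];L[j]=[x,-y,24]
FE=L
def tofoamrel(w):
    M=(R.from_euler('z',STAND[2])*R.from_euler('y',-np.pi/6)).inv();return M.apply(w-np.array([STAND[0],STAND[1],108]))-[*NEST['m'],0]
if __name__=='__main__':
    print(L.round(1))
    p,a=held('m')
    px=np.array([[375.3,261.2],[388.5,265.5],[381.5,241.3],[402.5,247.5],[359.8,276.6],[385.5,284.5]])-.5
    pts=np.vstack([L,[[-74,20,24],[-74,-20,24]]])
    f=lambda v:np.r_[(proj('scene',heldm(v,pts,p,a))-px).ravel(),.1*v[1],.1*v[3],.05*v[0]]
    r=least_squares(f,[0,0,-8,0],loss='soft_l1');print(r.x.round(2),r.fun.round(1))
    for P in([-74,20,0],[-74,-20,0],[-74,-20,24],[16,28,0],[16,-28,0],[56,-28,0],[16,-28,24],[74,-18,0]):
        print(P,tofoamrel(heldm(r.x,[P],p,a)[0]).round(1))
E
python3 hf2.py
```

```text
[[-35.3  10.7  24. ]
 [-35.3 -10.7  24. ]
 [ 20.7  18.4  24. ]
 [ 20.7 -18.4  24. ]]
[ -3.43   0.74 -12.93   4.42] [-1.   0.9 -0.1  0.8  0.   0.1  1.8  0.  -0.8 -1.4  0.7 -0.5  0.1  0.4
 -0.2]
[-74, 20, 0] [-20.4 -68.6   7.2]
[-74, -20, 0] [ 15.4 -68.5 -10.7]
[-74, -20, 24] [ 26.1 -68.5  10.7]
[16, 28, 0] [-27.8  21.4  10.9]
[16, -28, 0] [ 22.3  21.6 -14.1]
[56, -28, 0] [ 22.2  61.6 -14.1]
[16, -28, 24] [33.  21.5  7.3]
[74, -18, 0] [13.2 79.5 -9.6]
```

```bash
python3 - <<'E'
from h import *
im=get_image('top');cv2.imwrite('pics/top_m8.png',im);crop('t',cv2.convertScaleAbs(im,alpha=1.6),80,150,100,95,8,'m8t.png')
E
python3 go.py
```

```text
clk 30.95 pos [488.3 254.1 143.3] psi -152.66 w 38.2 F [ 14.2 -19.9  -5.2] j [ 0.8   0.33 -0.34  0.05 -0.9  -1.93] tilt [ 0.0352 -0.0244 -0.9991]
```

```bash
cat > hf3.py <<'E'
from hf2 import *
p,a=held('m')
pxs=np.array([[375.3,261.2],[388.5,265.5],[381.5,241.3],[402.5,247.5],[359.8,276.6],[385.5,284.5]])-.5
pts=np.vstack([FE,[[-74,20,24],[-74,-20,24]]])
pt=np.array([[56,-28,24],[56,28,24],[-74,-20,24],[-74,20,24.]]);pxt=np.array([[138.3,233.8],[160.3,221.8],[116.8,176.5],[131,169.8]])-.5
f=lambda v:np.r_[(proj('scene',heldm(v[:4],pts,p,a+v[4]))-pxs).ravel(),(proj('top',heldm(v[:4],pt,p,a+v[4]))-pxt).ravel()*1.5]
r=least_squares(f,[0,0,-8,0,0],loss='soft_l1');print(r.x.round(3),r.fun.round(1))
for P in([-74,20,0],[-74,-20,0],[-74,-20,24],[16,28,0],[16,-28,0],[56,-28,0],[16,-28,24],[74,-18,0]):
    print(P,tofoamrel(heldm(r.x[:4],[P],p,a+r.x[4])[0]).round(1))
E
python3 hf3.py
```

```text
[ -0.258   1.605 -10.335   1.081   0.014] [-1.4  0.6 -0.5  1.  -0.8 -0.7  1.1  0.2 -1.1 -1.7  0.6  0.2 -1.5  0.6
  1.5 -0.  -3.9  2.5  0.2 -0.4]
[-74, 20, 0] [-19.2 -72.2  10.7]
[-74, -20, 0] [ 15.6 -71.6  -9.2]
[-74, -20, 24] [ 27.5 -71.6  11.7]
[16, 28, 0] [-27.4  17.6  15.4]
[16, -28, 0] [ 21.2  18.6 -12.4]
[56, -28, 0] [ 20.6  58.6 -12. ]
[16, -28, 24] [33.1 18.6  8.5]
[74, -18, 0] [11.6 76.4 -6.9]
```

Emit:
{"method": "send_rows", "body": {"translation": [[0,-0.002,-0.005],[0,-0.002,-0.012],[-0.002,0,-0.021],[-0.002,0.0045,-0.021],[-0.002,0.0045,-0.021],[-0.002,0.0045,-0.021]], "yaw": [0,0,0,0.6,0.6,0.6], "fingers": [180,180,180,180,180,180]}}

```text
clock: 31.55
position: [486.6, 260.0, 164.0]
ee_rot: [-0.231, 0.973, -0.016, 0.014]
contact_force: [-0.5, 0.7, -2.0]
gripper_width: 38.3
```

```bash
python3 snap.py m9 310 190 110 100 7 80 140 100 100 7;  python3 - <<'E'
from place import *; from go import to
a=world('m',-11,3,27.9);to([*a,-153.3])
E
```

```text
clk 31.65 pos [486.8 259.7 163.9] psi -153.23 w 38.6 F [ 0.3  0.2 -2.4] j [ 0.81  0.31 -0.3   0.05 -0.95 -1.94] tilt [ 0.0345 -0.0248 -0.9991]
-> [-0.0018, -0.0011, 0.0028] yaw 0.07 | +-360 variants by hand
```

Emit:
{"method": "send_rows", "body": {"translation": [[-0.001,-0.001,0.0015],[-0.001,-0.001,0.003],[-0.001,-0.001,0.003],[-0.001,-0.001,0.003],[-0.001,-0.001,0.003],[-0.001,-0.001,0.003],[-0.001,-0.001,0.003]], "yaw": [0,0,0,0,0,0,0], "fingers": [180,180,180,128,118,108,98]}}

```text
clock: 32.35
position: [488.4, 259.3, 161.1]
ee_rot: [-0.231, 0.973, -0.016, 0.014]
contact_force: [0.4, 0.2, -0.0]
gripper_width: 52.7
```

```bash
python3 snap.py m10 310 200 110 100 7 80 140 100 100 7; python3 go.py
```

```text
clk 32.45 pos [488.3 259.2 161.1] psi -153.23 w 52.6 F [-0.4  1.  -0.3] j [ 0.8   0.32 -0.31  0.05 -0.94 -1.94] tilt [ 0.0347 -0.0246 -0.9991]
```

```bash
python3 - <<'E'
from rollfit import *
S=np.array([[-74,-20,24],[-74,20,24],[56,-28,24],[56,-28,0]],float);Sp=np.array([[371.2,282.5],[356.8,290.8],[401.7,231.9],[412,242]])-.5
T=np.array([[-74,-20,24],[56,-28,24],[56,-28,0],[56,28,24]],float);Tp=np.array([[122,173],[143.5,227],[139.5,234],[161.5,225]])-.5
f=lambda v:np.r_[(proj('scene',model(v,S))-Sp).ravel(),(proj('top',model(v,T))-Tp).ravel(),v[4]*.3]
r=least_squares(f,[-25,0,5,0,0],loss='soft_l1');print(r.x.round(1),r.fun.round(1))
M=(R.from_euler('z',STAND[2])*R.from_euler('y',-np.pi/6)).inv()
O_=F2W(STAND,[[*NEST['m'],0]])[0]
for P in([0,-20,24],[0,20,24],[0,20,0],[0,-20,0],[30,-28,24],[30,-28,0],[30,28,0],[-74,0,12],[74,0,12]):
    w=model(r.x,[P])[0];print(P,'foam',(M.apply(w-[STAND[0],STAND[1],108])-[*NEST['m'],0]).round(1),'u,z',round(float((w-O_)@uh),1),round(w[2]-O_[2],1))
E
```

```text
[-31.4   5.    9.4  -0.6   0.1] [ 0.4 -0.9 -0.5  3.6  0.4  0.1  1.8 -0.4  0.3 -0.1  1.7  1.  -1.5 -1.2
  2.2 -1.5  0. ]
[0, -20, 24] foam [ 9.6 -0.6 20.3] u,z -1.9 22.4
[0, 20, 24] foam [-24.6  -0.6  -0.5] u,z -21.0 -12.7
[0, 20, 0] foam [-12.1  -0.6 -21. ] u,z 0.0 -24.2
[0, -20, 0] foam [22.  -0.5 -0.2] u,z 19.2 10.9
[30, -28, 24] foam [16.4 29.4 24.5] u,z 1.9 29.4
[30, -28, 0] foam [28.8 29.5  4. ] u,z 23.0 17.9
[30, 28, 0] foam [-19.   29.4 -25.2] u,z -3.9 -31.3
[-74, 0, 12] foam [ -1.2 -74.6  -0.4] u,z -0.8 -0.9
[74, 0, 12] foam [-1.4 73.4 -0.4] u,z -1.0 -1.0
```

```bash
python3 - <<'E'
from place import *; from go import to
a=world('m',0,14,0);to([a[0],a[1],a[2]+80,-153.3],[a[0],a[1],a[2]+22,-153.3])
E
```

```text
clk 32.45 pos [488.3 259.2 161.1] psi -153.23 w 52.6 F [-0.4  1.  -0.3] j [ 0.8   0.32 -0.31  0.05 -0.94 -1.94] tilt [ 0.0347 -0.0246 -0.9991]
-> [0.0093, 0.0089, -0.0527] yaw 0.07 | +-360 variants by hand
-> [0.0105, 0.011, 0.0052] yaw 0.07 | +-360 variants by hand
```

Emit:
{"method": "send_rows", "body": {"translation": [[0,0,-0.035],[0.009,0.009,-0.053],[0.009,0.009,-0.053],[0.009,0.009,-0.053],[0.009,0.009,-0.053],[0.01,0.01,-0.03],[0.0105,0.011,-0.008],[0.0105,0.011,0.001],[0.0105,0.011,0.005],[0.0105,0.011,0.008],[0.0105,0.011,0.01],[0.0105,0.011,0.01]], "yaw": [0,0,0,0,0,0,0,0,0,0,0,0], "fingers": [98,180,255,255,255,255,255,255,255,255,255,255]}}

```text
clock: 33.65
position: [474.8, 264.5, 152.0]
ee_rot: [-0.231, 0.973, -0.016, 0.015]
contact_force: [-2.1, 0.1, 2.7]
gripper_width: -0.2
```

```bash
python3 snap.py m11 310 200 110 100 7; python3 go.py
```

```text
clk 33.70 pos [474.8 264.5 151.9] psi -153.21 w 0.3 F [-1.8 -0.5  3.5] j [ 0.83  0.31 -0.34  0.05 -0.91 -1.97] tilt [ 0.0364 -0.0232 -0.9991]
```

Emit:
{"method": "send_rows", "body": {"translation": [[0,0,0.003],[0,-0.001,0.006],[0,-0.002,0.009],[0,-0.002,0.009]], "yaw": [0,0,0,0], "fingers": [255,255,255,255]}}

```text
clock: 34.1
position: [474.2, 266.8, 147.5]
ee_rot: [-0.232, 0.973, -0.012, 0.016]
contact_force: [-23.0, 10.5, 23.1]
gripper_width: 0.0
```

```bash
python3 snap.py m12 310 200 110 100 7; python3 go.py
```

```text
clk 34.15 pos [474.1 266.8 147.5] psi -153.16 w 0.0 F [-22.4  11.6  23.4] j [ 0.83  0.31 -0.35  0.05 -0.9  -1.96] tilt [ 0.0373 -0.0151 -0.9992]
```

```bash
cat > rf2.py <<'E'
from rollfit import *
def go(Sp,pts=([-74,-20,24],[-74,20,24],[-74,-20,0])):
    S=np.array(pts,float);Sp=np.array(Sp)-.5
    f=lambda v:np.r_[(proj('scene',model(np.r_[v,-.6,0],S))-Sp).ravel(),.05*v[1],.05*v[2]]
    r=least_squares(f,[-15,0,5]);print(r.x.round(1),r.fun.round(1));v=np.r_[r.x,-.6,0]
    O_=F2W(STAND,[[*NEST['m'],0]])[0];M=(R.from_euler('z',STAND[2])*R.from_euler('y',-np.pi/6)).inv()
    for P in([0,-20,24],[0,20,24],[0,20,0],[0,-20,0]):
        w=model(v,[P])[0];print(P,'foam',(M.apply(w-[STAND[0],STAND[1],108])-[*NEST['m'],0]).round(1),'u,z',round(float((w-O_)@uh),1),round(w[2]-O_[2],1))
if __name__=='__main__': go([[374.5,284.8],[357,290.8]],([-74,-20,24],[-74,20,24]))
E
python3 rf2.py;python3 - <<'E'
from place import *; from go import to
a=world('m',0,5,25);to([*a,-153.3])
E
```

```text
[-17.8   2.8   7.3] [ 1.2 -1.  -1.4  1.1  0.1  0.4]
[0, -20, 24] foam [14.5 -0.6 16.2] u,z 4.4 21.3
[0, 20, 24] foam [-23.6  -0.6   4. ] u,z -22.4 -8.3
[0, 20, 0] foam [-16.3  -0.6 -18.8] u,z -4.7 -24.4
[0, -20, 0] foam [21.8 -0.6 -6.6] u,z 22.2 5.2
clk 34.15 pos [474.1 266.8 147.5] psi -153.16 w 0.0 F [-22.4  11.6  23.4] j [ 0.83  0.31 -0.35  0.05 -0.9  -1.96] tilt [ 0.0373 -0.0151 -0.9992]
-> [0.0008, -0.0116, -0.0104] yaw 0.14 | +-360 variants by hand
```

Emit:
{"method": "send_rows", "body": {"translation": [[0,-0.003,-0.012],[0,-0.011,-0.014],[0,-0.011,-0.009],[0,-0.01,-0.006],[0,-0.0085,-0.003],[0,-0.007,0],[0,-0.0055,0.003],[0,-0.0045,0.005],[0,-0.0045,0.005]], "yaw": [0,0,0,0,0,0,0,0,0], "fingers": [255,255,255,255,255,255,255,255,255]}}

```text
clock: 35.05
position: [475.9, 262.9, 145.1]
ee_rot: [-0.232, 0.972, -0.012, 0.016]
contact_force: [-10.7, -0.2, 21.4]
gripper_width: -0.0
```

```bash
python3 snap.py m13 310 200 110 100 7; python3 go.py
```

```text
clk 35.10 pos [475.9 262.8 145.1] psi -153.10 w -0.4 F [-10.4  -0.7  20. ] j [ 0.82  0.32 -0.35  0.05 -0.89 -1.96] tilt [ 0.0373 -0.0158 -0.9992]
```

```bash
python3 - <<'E'
from place import *; from go import to
a=world('m',-40,-9,3.5);b=world('m',36,-9,3.5);to([a[0],a[1],a[2]+20,-153.1],[*a,-153.1],[b[0],b[1],b[2]+20,-153.1],[*b,-153.1])
E
```

```text
clk 35.10 pos [475.9 262.8 145.1] psi -153.10 w -0.4 F [-10.4  -0.7  20. ] j [ 0.82  0.32 -0.35  0.05 -0.89 -1.96] tilt [ 0.0373 -0.0158 -0.9992]
-> [-0.0394, -0.0211, -0.0099] yaw 0.0 | +-360 variants by hand
-> [-0.0389, -0.0205, 0.01] yaw 0.0 | +-360 variants by hand
-> [0.0366, -0.0215, -0.0119] yaw 0.0 | +-360 variants by hand
-> [0.0371, -0.0209, 0.0081] yaw 0.0 | +-360 variants by hand
```

Emit:
{"method": "send_rows", "body": {"translation": [[0,-0.005,-0.02],[-0.039,-0.021,-0.012],[-0.039,-0.021,-0.008],[-0.039,-0.0205,0.003],[-0.039,-0.0205,0.009],[-0.039,-0.0205,0.013],[-0.039,-0.0205,0.016],[-0.039,-0.0205,0.016]], "yaw": [0,0,0,0,0,0,0,0], "fingers": [255,255,255,255,255,255,255,255]}}

```text
clock: 35.9
position: [521.1, 260.8, 134.9]
ee_rot: [-0.234, 0.972, -0.014, 0.018]
contact_force: [-3.6, -6.4, 20.4]
gripper_width: 0.1
```

```bash
python3 - <<'E'
from place import *; from go import to
a=world('m',-40,-9,3.5);b=world('m',36,-9,3.5);to([*a,-153.1],[b[0],b[1],b[2]+20,-153.1],[*b,-153.1])
E
```

```text
clk 35.90 pos [521.1 260.8 134.9] psi -152.95 w 0.1 F [-3.6 -6.4 20.4] j [ 0.76  0.39 -0.27  0.05 -0.9  -1.9 ] tilt [ 0.0407 -0.0182 -0.999 ]
-> [0.0002, 0.0014, -0.0019] yaw 0.15 | +-360 variants by hand
-> [0.0756, 0.0005, -0.024] yaw 0.15 | +-360 variants by hand
-> [0.0762, 0.0012, -0.0041] yaw 0.15 | +-360 variants by hand
```

Emit:
{"method": "send_rows", "body": {"translation": [[0,0,-0.025],[0.04,0,-0.026],[0.076,0,-0.026],[0.076,0.001,-0.015],[0.076,0.001,-0.006],[0.076,0.001,-0.002],[0.076,0.001,0.002],[0.076,0.001,0.003],[0.076,0.001,0.003]], "yaw": [0,0,0,0,0,0,0,0,0], "fingers": [255,255,255,255,255,255,255,255,255]}}

```text
clock: 36.8
position: [455.7, 226.8, 134.2]
ee_rot: [-0.235, 0.972, -0.015, 0.02]
contact_force: [-5.7, -8.8, 29.0]
gripper_width: 0.2
```

```bash
python3 - <<'E'
from place import *; from go import to
b=world('m',36,-9,3.5);c=world('m',36,8,13);to([*b,-153.1],[*c,-153.1])
E
python3 snap.py m14 310 200 110 100 7
```

```text
clk 36.80 pos [455.7 226.8 134.2] psi -152.79 w 0.2 F [-5.7 -8.8 29. ] j [ 0.81  0.27 -0.46  0.06 -0.83 -1.95] tilt [ 0.0451 -0.0207 -0.9988]
-> [0.0024, 0.0018, -0.0027] yaw 0.31 | +-360 variants by hand
-> [0.0021, 0.0184, -0.0128] yaw 0.31 | +-360 variants by hand
```

```bash
python3 go.py 527.8 -45.9 180 -78.3 527.8 -45.9 100 -78.3
```

```text
clk 36.85 pos [455.6 226.7 134.2] psi -152.80 w 0.1 F [-6.1 -8.1 28.3] j [ 0.81  0.27 -0.46  0.06 -0.83 -1.95] tilt [ 0.0451 -0.0206 -0.9988]
-> [0.059, -0.2771, -0.0369] yaw -74.5 | +-360 variants by hand
-> [0.0615, -0.274, 0.043] yaw -74.5 | +-360 variants by hand
```

Emit:
{"method": "send_rows", "body": {"translation": [[0,0,-0.035],[0,-0.03,-0.06],[0.059,-0.277,-0.05],[0.059,-0.277,-0.04],[0.059,-0.277,-0.037],[0.059,-0.277,-0.037],[0.061,-0.275,0.0],[0.0615,-0.274,0.02],[0.0615,-0.274,0.02],[0.0615,-0.274,0.02],[0.0615,-0.274,0.02]], "yaw": [0,-8,-16,-24,-32,-40,-48,-56,-64,-72,-74.5], "fingers": [255,255,200,135,135,135,135,135,135,135,135]}}

```text
clock: 37.95
position: [527.3, -46.2, 121.1]
ee_rot: [0.776, -0.63, 0.023, -0.005]
contact_force: [0.6, 1.1, 0.2]
gripper_width: 40.1
```

```bash
python3 snap.py m15 280 220 130 100 6 80 110 150 145 5;python3 go.py 527.8 -45.9 40 -78.3 527.8 -45.9 8.5 -78.3
```

```text
clk 38.05 pos [527.3 -45.7 121.7] psi -78.41 w 40.5 F [ 0.5  0.1 -0.3] j [ 0.24  0.31 -0.43  0.04 -0.8  -0.06] tilt [ 0.0435 -0.0211 -0.9988]
-> [-0.0021, 0.0027, 0.0816] yaw -0.11 | +-360 variants by hand
-> [-0.0031, 0.0039, 0.1131] yaw -0.11 | +-360 variants by hand
```

Emit:
{"method": "send_rows", "body": {"translation": [[-0.001,0.0015,0.04],[-0.002,0.0027,0.08],[-0.0025,0.0033,0.1],[-0.003,0.004,0.1125],[-0.003,0.004,0.1125],[-0.003,0.004,0.1125]], "yaw": [0,0,0,0,0,0], "fingers": [135,135,135,135,135,135]}}

```text
clock: 38.65
position: [528.2, -45.8, 8.8]
ee_rot: [0.775, -0.632, 0.024, -0.005]
contact_force: [0.7, -0.3, 0.2]
gripper_width: 40.2
```

```bash
python3 snap.py q1 220 180 110 85 7;python3 go.py 527.8 -45.9 8.5 -78.3
```

```text
clk 38.70 pos [528.5 -45.8   9.5] psi -78.41 w 40.2 F [ 0.2 -0.3 -0.7] j [ 0.24  0.48 -0.54  0.06 -0.51 -0.09] tilt [ 0.0445 -0.021  -0.9988]
-> [-0.0, 0.0008, 0.0009] yaw -0.11 | +-360 variants by hand
```

Emit:
{"method": "send_rows", "body": {"translation": [[0,0,0],[0,0,0],[0,0,0],[0,0,0],[0,0,0]], "yaw": [0,0,0,0,0], "fingers": [165,185,205,215,215]}}

```text
clock: 39.2
position: [529.0, -45.7, 10.7]
ee_rot: [0.775, -0.632, 0.025, -0.007]
contact_force: [-0.9, 1.0, 6.6]
gripper_width: 19.8
```

```bash
cat go.py place.py ov.py snap.py | head -120; python3 - <<'E'
from place import *
print(world('s',0,-5.5,33.4),world('s',0,-5.5,55))
E
```

```text
import sys
from h import *
def psi(q):
    x=R.from_quat(q).apply([1,0,0]); return np.degrees(np.arctan2(x[1],x[0]))
def to(*targets):
    s=read_state();p=np.array(s['position']);rot=R.from_quat(s['ee_rot']);ps=psi(s['ee_rot'])
    print('clk %.2f pos %s psi %.2f w %.1f F %s j %s tilt %s'%(s['clock'],p.round(1),ps,s['gripper_width'],np.round(s['contact_force'],1),np.round(s['joints'],2),rot.apply([0,0,1]).round(4)))
    for x,y,z,a in targets:
        d=rot.inv().apply(np.array([x,y,z])-p)/1000
        print('->',d.round(4).tolist(),'yaw',round(-(a-ps),2),'| +-360 variants by hand')
if __name__=='__main__':
    v=[float(a) for a in sys.argv[1:]]
    to(*[v[i:i+4] for i in range(0,len(v),4)])
from nest import F2W
import numpy as np
STAND=[537.85,232.0,2.0445]
NEST={'m':(50.5,42),'c':(-41.2,-27),'s':(10,-81.5)}
uh=np.array([np.cos(STAND[2]),np.sin(STAND[2]),0])
def world(key,along,u,z):
    """along = tool x coordinate of grip; u horizontal upslope from face point above nest, z above it"""
    nx,ny=NEST[key]; sg=1 if key=='m' else -1
    return F2W(STAND,(nx,ny+sg*along,0))[0]+u*uh+n
[... 730 characters left out ...]
       for sl,col in((slice(0,4),(255,0,255)),(slice(4,8),(0,255,0))): cv2.polylines(c,[q[sl]],True,col,1)
    cv2.imwrite('pics/'+name,c)
def nestT(key):
    nx,ny=NEST[key];sg=1 if key=='m' else -1;d=O[key][1]
    return lambda B: F2W(STAND,np.c_[-sg*B[:,1]+nx,sg*B[:,0]+ny,B[:,2]-d])
import sys
from h import *
# snap name sx sy w h k  tx ty w h k
a=[int(v) for v in sys.argv[2:]]
for i,n in enumerate(('scene','top')):
    r=a[5*i:5*i+5]
    if len(r)<5 or r[4]==0: continue
    im=get_image(n);cv2.imwrite(f'pics/{n}_{sys.argv[1]}.png',im)
    crop(n,cv2.convertScaleAbs(im,alpha=1.5),*r,f'{sys.argv[1]}_{n}.png')
[608.93395272 271.99135995 146.4       ] [608.93395272 271.99135995 168.        ]
```

```bash
python3 - <<'E'
from place import *
from go import to
a=world('s',0,-7,85);to((528,-45,190,-78.4),(*a,27.1))
print(a)
E
```

```text
clk 39.20 pos [529.  -45.7  10.7] psi -78.41 w 19.8 F [-0.9  1.   6.6] j [ 0.24  0.48 -0.54  0.06 -0.51 -0.09] tilt [ 0.0463 -0.0208 -0.9987]
-> [0.0045, -0.0065, -0.1792] yaw -0.01 | +-360 variants by hand
-> [-0.288, -0.1504, -0.1899] yaw -105.51 | +-360 variants by hand
[609.6182306 270.6565327 198.       ]
```

Emit:
{"method": "send_rows", "body": {"translation": [[0.001,-0.001,-0.03],[0.002,-0.003,-0.08],[0.003,-0.005,-0.13],[0.0045,-0.0065,-0.18],[-0.03,-0.02,-0.185],[-0.07,-0.04,-0.19],[-0.11,-0.06,-0.19],[-0.15,-0.08,-0.19],[-0.19,-0.1,-0.19],[-0.23,-0.12,-0.19],[-0.26,-0.135,-0.19],[-0.288,-0.15,-0.19]], "yaw": [0,0,-4,-12,-20,-28.5,-37,-45.5,-54,-62.5,-71,-79.5], "fingers": [215,215,215,215,215,215,215,215,215,215,215,215]}}

```text
clock: 40.4
position: [608.6, 272.3, 197.1]
ee_rot: [1.0, 0.013, 0.022, 0.011]
contact_force: [0.4, -0.0, -1.9]
gripper_width: 19.9
```

```bash
python3 - <<'E'
from place import *
from go import to
a=world('s',0,-7,75);to((*a,27.1))
a=world('s',0,-5.5,55);to((*a,27.1))
E
```

```text
clk 40.40 pos [608.6 272.3 197.1] psi 1.54 w 19.9 F [ 0.4 -0.  -1.9] j [ 0.68  0.46  0.03  0.05 -1.11  0.89] tilt [ 0.0446 -0.0211 -0.9988]
-> [0.0005, 0.0015, 0.0092] yaw -25.56 | +-360 variants by hand
clk 40.40 pos [608.6 272.3 197.1] psi 1.54 w 19.9 F [ 0.4 -0.  -1.9] j [ 0.68  0.46  0.03  0.05 -1.11  0.89] tilt [ 0.0446 -0.0211 -0.9988]
-> [-0.001, -0.0003, 0.0291] yaw -25.56 | +-360 variants by hand
```

Emit:
{"method": "send_rows", "body": {"translation": [[0,0,0.005],[0,0,0.012],[-0.001,-0.0003,0.02],[-0.001,-0.0003,0.029]], "yaw": [-8.5,-17,-25.5,-25.5], "fingers": [215,215,215,215]}}

```text
clock: 40.8
position: [608.6, 271.8, 167.9]
ee_rot: [0.972, 0.234, 0.019, 0.016]
contact_force: [-1.3, -0.7, 3.4]
gripper_width: 19.7
```

```bash
python3 - <<'E'
from ov import *
from m import *
from go import psi
s=read_state();p=np.array(s['position']);rot=R.from_quat(s['ee_rot']);a=np.radians(27.1)
print(s['clock'],p,psi(s['ee_rot']),s['gripper_width'])
# held: square frame x=heading a, y=upslope; tilted with tool
zt=rot.apply([0,0,1])
print('zt',zt, 'ROI',ROI)
Rz=np.c_[rot.apply([1,0,0]),-rot.apply([0,1,0]),-zt]
T=lambda B:(B-np.array([0,0,9.5]))@Rz.T+p
for n in('scene','top'):
    im=get_image(n);cv2.imwrite(f'pics/{n}_s1.png',im)
    x0,y0,w,h=ROI[n]
    overlay(n,cv2.convertScaleAbs(im,alpha=1.5),min(800/w,600/h),f's1_{n}.png',SQ,T)
E
```

```text
40.8 [608.61210672 271.787756   167.8669043 ] 27.056647126299755 19.68424294383338
zt [ 0.04423473 -0.0215657  -0.99878837] ROI {'top': (80, 115, 145, 140), 'scene': (250, 225, 190, 120)}
```

View pics/s1_scene.png

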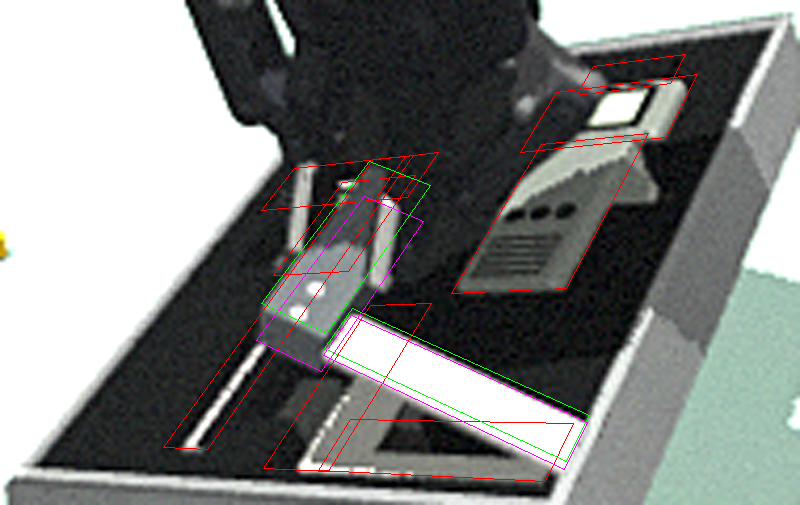

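View pics/s1_top.png

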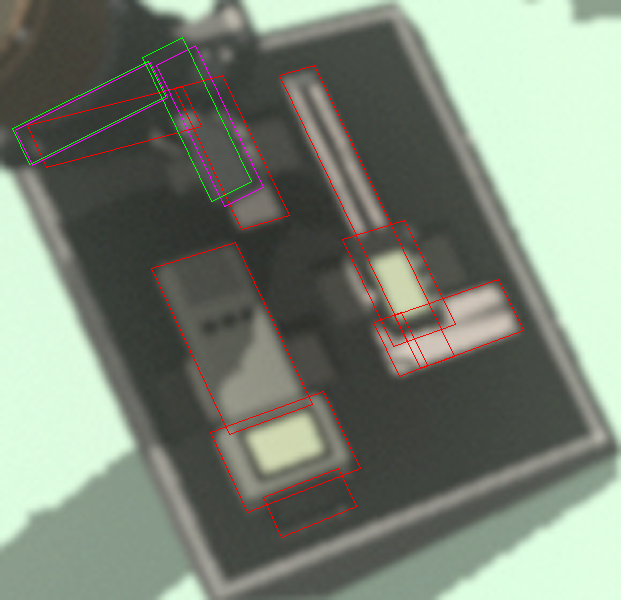

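```bash
python3 - <<'E'
from place import *
from go import to
to(*[(*world('s',0,u,z),27.1) for u,z in((-5.5,40),(-5.5,33.4),(-5,28),(-3.8,20),(-3,11.1),(.2,1.1))])
E
```

```text
clk 40.90 pos [608.7 271.6 167.8] psi 26.86 w 19.5 F [-1.6 -0.9  2.8] j [ 0.68  0.49 -0.01  0.05 -1.05  1.33] tilt [ 0.0441 -0.0216 -0.9988]
-> [-0.0001, -0.0008, 0.0148] yaw -0.24 | +-360 variants by hand
-> [-0.0003, -0.0011, 0.0214] yaw -0.24 | +-360 variants by hand
-> [-0.0004, -0.0018, 0.0267] yaw -0.24 | +-360 variants by hand
-> [-0.0007, -0.0033, 0.0347] yaw -0.24 | +-360 variants by hand
-> [-0.001, -0.0045, 0.0435] yaw -0.24 | +-360 variants by hand
-> [-0.0013, -0.0081, 0.0534] yaw -0.24 | +-360 variants by hand
```

Emit:
{"method": "send_rows", "body": {"translation": [[0,-0.001,0.011],[0,-0.001,0.018],[0,-0.001,0.023],[0,-0.0015,0.027]], "yaw": [0,0,0,0], "fingers": [215,215,215,215]}}

```text
clock: 41.3
position: [611.7, 273.1, 144.2]
ee_rot: [0.973, 0.231, 0.023, 0.015]
contact_force: [-0.0, -1.1, 8.3]
gripper_width: 19.4
```

```bash
cat > so.py <<'E'
import sys
from ov import *
from m import *
s=read_state();p=np.array(s['position']);rot=R.from_quat(s['ee_rot'])
th=np.radians(float(sys.argv[2]));zt=rot.apply([0,0,1])
b=np.c_[rot.apply([1,0,0]),-rot.apply([0,1,0]),-zt]
Q=b@R.from_euler('x',th).as_matrix()
T=lambda B:(B-np.array([0,0,9.5]))@Q.T+p
for n in('scene','top'):
    im=get_image(n);cv2.imwrite(f'pics/{n}_{sys.argv[1]}.png',im)
    x0,y0,w,h=ROI[n]
    bx=nestT('s') if th<0 else T
    overlay(n,cv2.convertScaleAbs(im,alpha=1.5),min(800/w,600/h),f'{sys.argv[1]}_{n}.png',SQ,bx)
E
python3 so.py s2 5; python3 go.py 0 0 0 27.1|head -1
```

```text
clk 41.40 pos [611.5 273.2 143.7] psi 26.70 w 19.6 F [ 0.7 -2.   6.2] j [ 0.68  0.51 -0.04  0.05 -0.99  1.33] tilt [ 0.0505 -0.0179 -0.9986]
```

View pics/s2_scene.png

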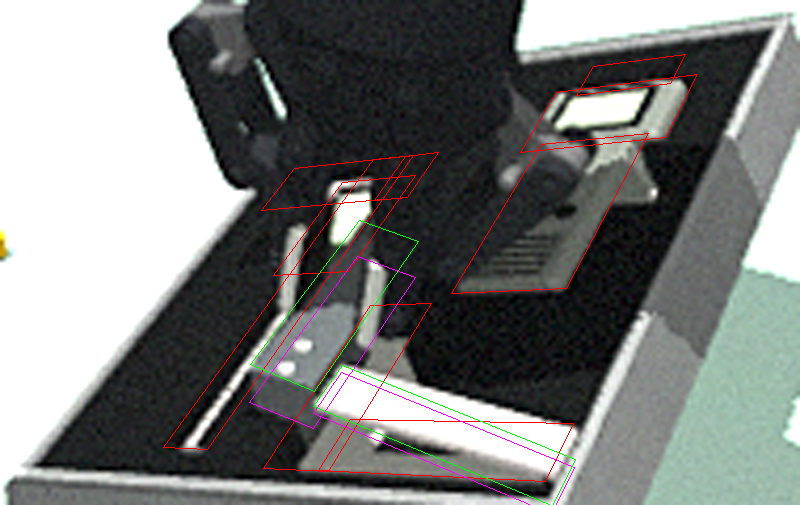

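View pics/s2_top.png

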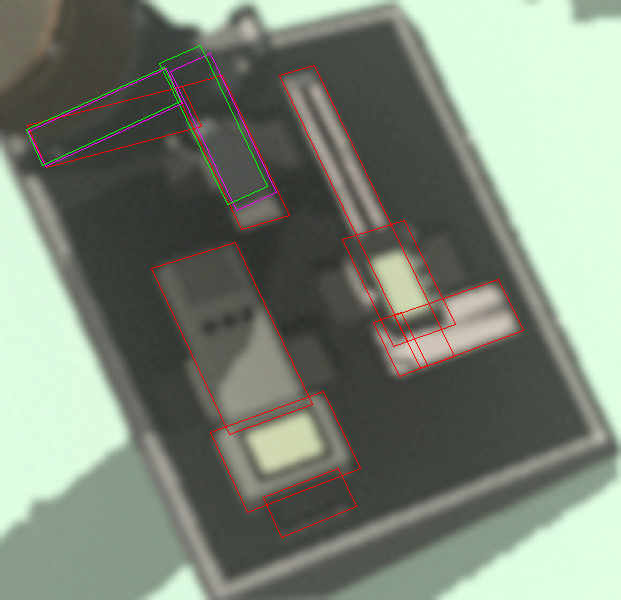

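```bash
python3 - <<'E'
from place import *
from go import to
to(*[(*world('s',-.5,u,z),27.1) for u,z in((-5,28),(-3.8,20),(-3,11.1),(-1.5,6),(.2,1.1))])
E
```

```text
clk 41.40 pos [611.5 273.2 143.7] psi 26.70 w 19.6 F [ 0.7 -2.   6.2] j [ 0.68  0.51 -0.04  0.05 -0.99  1.33] tilt [ 0.0505 -0.0179 -0.9986]
-> [-0.0034, -0.0007, 0.0026] yaw -0.4 | +-360 variants by hand
-> [-0.0037, -0.0022, 0.0105] yaw -0.4 | +-360 variants by hand
-> [-0.0041, -0.0034, 0.0194] yaw -0.4 | +-360 variants by hand
-> [-0.0043, -0.0051, 0.0244] yaw -0.4 | +-360 variants by hand
-> [-0.0045, -0.007, 0.0292] yaw -0.4 | +-360 variants by hand
```

Emit:
{"method": "send_rows", "body": {"translation": [[-0.0034,-0.0007,0.003],[-0.0036,-0.0015,0.007],[-0.0038,-0.0022,0.011],[-0.004,-0.003,0.016],[-0.004,-0.0035,0.0205]], "yaw": [-0.4,-0.4,-0.4,-0.4,-0.4], "fingers": [200,200,200,200,200]}}

```text
clock: 41.9
position: [608.3, 274.6, 124.3]
ee_rot: [0.972, 0.233, 0.024, 0.014]
contact_force: [0.1, -1.4, -0.3]
gripper_width: 18.7
```

```bash
python3 so.py s3 18;python3 - <<'E'
from place import *
from go import to
to(*[(*world('s',-.5,u,z),27.1) for u,z in((-3,11.1),(-1.5,6),(.2,1.1))])
E
```

```text
clk 42.00 pos [606.7 273.7 122. ] psi 27.01 w 18.3 F [-0.3 -0.1  0.5] j [ 0.69  0.52 -0.08  0.06 -0.95  1.32] tilt [ 0.0484 -0.0189 -0.9986]
-> [0.0008, 0.0001, -0.0021] yaw -0.09 | +-360 variants by hand
-> [0.0007, -0.0016, 0.003] yaw -0.09 | +-360 variants by hand
-> [0.0005, -0.0035, 0.0078] yaw -0.09 | +-360 variants by hand
```

View pics/s3_scene.png

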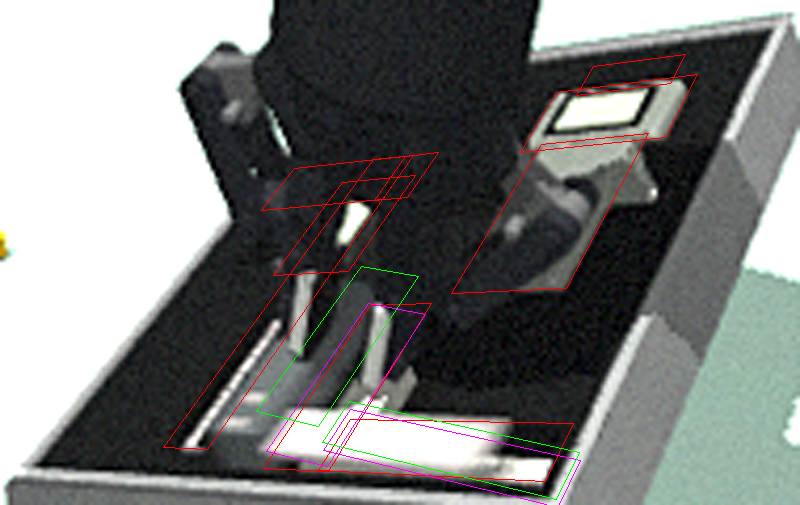

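View pics/s3_top.png

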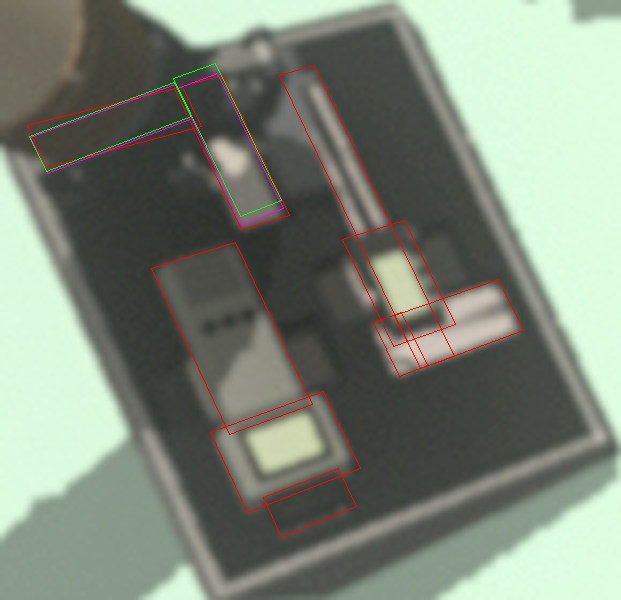

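Emit:
{"method": "send_rows", "body": {"translation": [[0,0,-0.01],[0,0,-0.04],[0,0,-0.08],[-0.04,0.03,-0.12],[-0.09,0.06,-0.15],[-0.12,0.09,-0.15]], "yaw": [0,0,0,0,0,0], "fingers": [200,200,200,180,150,140]}}

```text
clock: 42.6
position: [540.8, 158.9, 270.7]
ee_rot: [0.972, 0.234, 0.024, 0.014]
contact_force: [1.5, -0.9, 0.6]
gripper_width: 38.8
```

```bash
python3 so.py s4 -1;python3 go.py 600 270 150 27.1
```

```text
clk 42.70 pos [539.  155.4 271.3] psi 26.82 w 38.6 F [-0.1  1.2 -0.3] j [ 0.59  0.23 -0.14  0.05 -1.17  1.43] tilt [ 0.0523 -0.017  -0.9985]
-> [0.1013, -0.0795, 0.1223] yaw -0.28 | +-360 variants by hand
```

View pics/s4_scene.png

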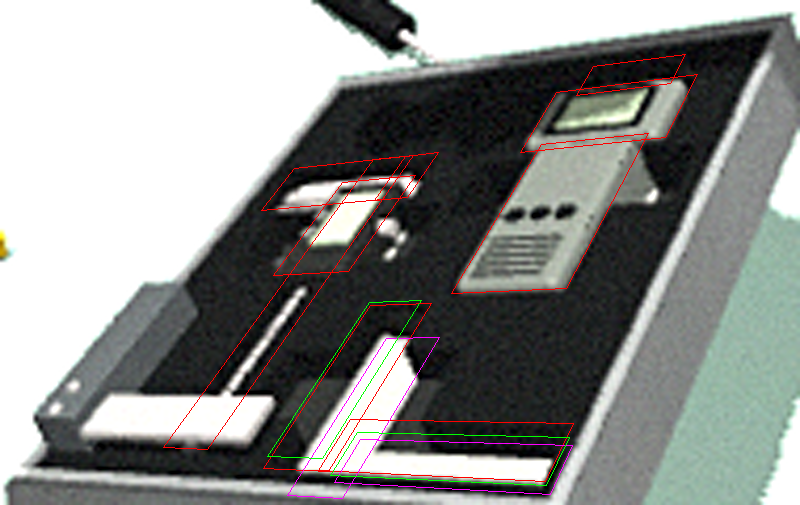

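View pics/s4_top.png

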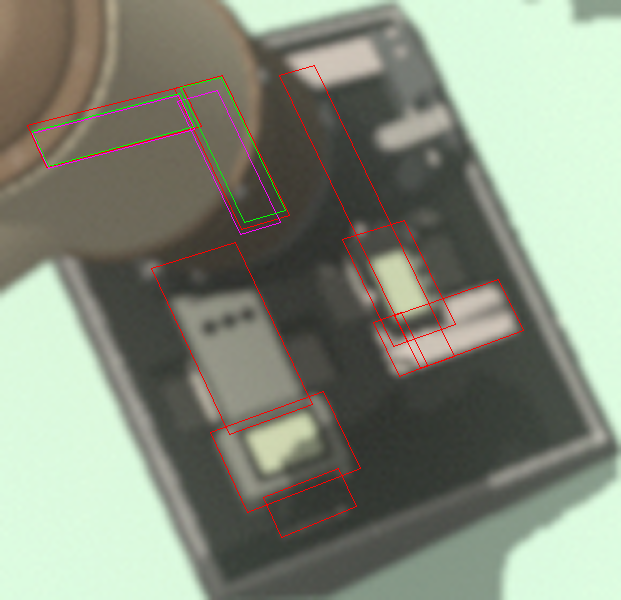

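Emit:
{"method": "send_rows", "body": {"translation": [[-0.01,0.01,0],[-0.02,0.02,0],[-0.03,0.03,0],[-0.04,0.04,0],[-0.04,0.04,0],[-0.04,0.04,0],[-0.04,0.04,0],[-0.04,0.04,0],[-0.04,0.04,0],[-0.04,0.04,0],[-0.04,0.04,0]], "yaw": [8,16.5,25,33.5,42,50.5,59,67.5,76,84,89.7], "fingers": [100,60,30,0,0,0,0,0,0,0,0]}}

```text
clock: 43.8
position: [521.3, 101.9, 271.5]
ee_rot: [0.851, -0.524, 0.027, -0.006]
contact_force: [-0.4, -0.4, -0.3]
gripper_width: 85.4
```

```bash
python3 - <<'E'
from h import *
from ov import *
for n in('scene','top'):
    x0,y0,w,h=ROI[n];print(n,x0,y0,w,h,min(800/w,600/h))
E
sed -n 1,40p h.py; cat m.py; python3 snap.py s5 250 285 90 70 8 135 105 80 60 10; python3 go.py 0 0 0 0 | head -1
```

```text
scene 250 225 190 120 4.2105263157894735
top 80 115 145 140 4.285714285714286
import numpy as np, cv2
from bench import *
from scipy.spatial.transform import Rotation as R
import pickle,functools
CP=pickle.load(open("cam.pkl","rb"))
@functools.lru_cache
def cam(n):
    p=CP[n]; return np.array(p['mtx']),R.from_rotvec(np.array(p['rvec']).ravel()).as_matrix(),np.array(p['tvec']).ravel()
def unproj(n,uv,z):
    K,Rm,t=cam(n); d=Rm.T@np.linalg.solve(K,[uv[0],uv[1],1]); c=-Rm.T@t
    return c+d*(z-c[2])/d[2]
def proj(n,P):
    K,Rm,t=cam(n); p=(Rm@np.atleast_2d(P).T).T+t; q=(K@p.T).T; return q[:,:2]/q[:,2:]
def crop(n,img,x0,y0,w,h,k,name):
    c=cv2.resize(img[y0:y0+h,x0:x0+w],None,fx=k,fy=k,interpolation=cv2.INTER_CUBIC)
    st=10
    for x in range((x0//st+1)*st,x0+w,st):
        cv2.line(c,((x-x0)*k,0),((x-x0)*k,6 if x%50 else 14),(0,0,255),1)
        if x%20==0: cv2.putText(c,str(x),((x-x0)*k-12,20),0,.4,(0,0,255),1)
    for y in range((y0//st+1)*st,y0+h,st):
        cv2.line(c,(0,(y-y0)*k),(6,(y-y0)*k),(0,0,255),1)
        if y%20==0: cv2.putText(c,str(y),(8,(y-y0)*k+4),0,.4,(0,0,25
[... 728 characters left out ...]
draw(n,img,boxes,p,roi,k,name,col=(0,255,0)):
    x0,y0,w,h=roi; c=cv2.resize(img[y0:y0+h,x0:x0+w],None,fx=k,fy=k,interpolation=cv2.INTER_CUBIC)
    for B in boxes:
        q=((proj(n,pose(p,B))-[x0,y0]+.5)*k).astype(int)
        for i,j in((0,1),(1,2),(2,3),(3,0)):
            cv2.line(c,q[i+4],q[j+4],col,1)
            cv2.line(c,q[i],q[j],(255,0,255),1)
    cv2.imwrite('pics/'+name,c); return c
def fit(obs,p0):
    f=lambda p:np.concatenate([(proj(n,pose(p,P))-px).ravel() for n,P,px in obs])
    r=least_squares(f,p0,loss='soft_l1');return r.x,f(r.x)
clk 43.90 pos [521.4 101.9 271.5] psi -62.96 w 85.0 F [ 0.7  1.  -0.4] j [ 0.52  0.17 -0.2   0.04 -1.16 -0.07] tilt [ 0.0522 -0.0171 -0.9985]
```

View pics/s5_scene.png

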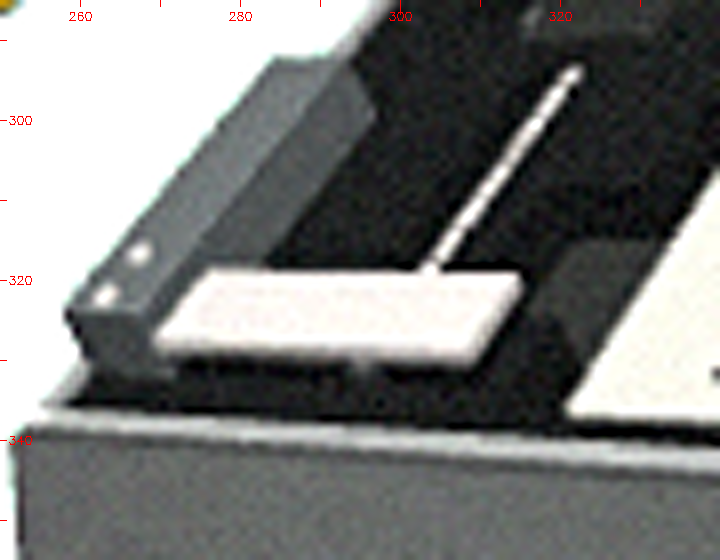

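View pics/s5_top.png

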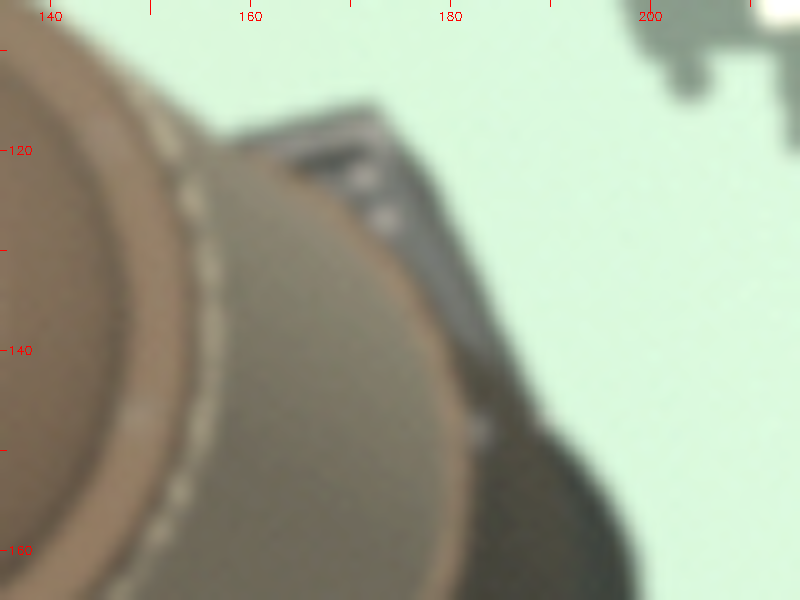

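```bash
cat > sf.py <<'E'
from ov import *
from m import *
L=[((40,-11,16),(67,312)),((40,11,16),(148,310)),((-40,-11,16),(277,60)),((-40,11,16),(342,60)),((40,-11,0),(92,372)),((40,11,0),(175,375)),((-40,11,0),(375,112)),((40,86,9.5),(472,362)),((20,86,9.5),(522,275)),((40,11,9.5),(153,345))]
P=np.array([a for a,b in L],float);px=np.array([b for a,b in L])/8+[250,285]-.5
def T(p,B):
    B=R.from_rotvec([p[3],p[4],p[2]-np.pi/2]).apply(B) # square x->foam -y
    return F2W(STAND,B+[p[0],p[1],p[5]])
# -90deg about z: x->-y, y->x
for free in(3,6):
    f=lambda v:(proj('scene',T(np.r_[v,np.zeros(6-free)],P))-px).ravel()
    r=least_squares(f,np.r_[-93,-81,0,np.zeros(3)][:free])
    print(free,r.x.round(3),np.abs(r.fun).max().round(2)); print(r.fun.reshape(-1,2).round(1).tolist())
    if free==3: p=np.r_[r.x,np.zeros(3)]
print(T(p,[[0,0,16],[0,0,0]]).round(1))
E
python3 sf.py
```

```text
3 [-9.2559e+01 -8.0469e+01  1.0000e-03] 1.24
[[-1.1, 0.1], [-1.0, 0.6], [-0.7, -0.5], [1.1, -1.0], [0.4, 0.8], [0.3, 0.9], [1.1, 0.4], [-0.3, -1.2], [0.0, -0.1], [0.3, -0.3]]
6 [-1.03845e+02 -7.13940e+01  9.00000e-03 -2.30000e-02  2.50000e-02
 -7.15900e+00] 1.15
[[-0.6, -0.4], [-0.5, 0.4], [-1.1, -0.3], [0.6, -0.5], [0.5, 0.1], [0.5, 0.4], [0.3, 0.7], [-0.2, -0.6], [-0.1, 0.8], [0.6, -0.7]]
[[649.7 190.3  75.6]
 [646.  197.4  61.7]]
```

```bash
python3 - <<'E'
from place import *
from go import to
c=F2W(STAND,(-92.8,-80.5,8))[0];print(c)
a=c.copy();a[2]=58.5
to((*(a+[0,0,110]),-62.9),(*(a+[0,0,30]),-62.9),(*a,-62.9))
E
```

```text
[647.97278192 193.64585862  68.52820323]
clk 43.90 pos [521.4 101.9 271.5] psi -62.96 w 85.0 F [ 0.7  1.  -0.4] j [ 0.52  0.17 -0.2   0.04 -1.16 -0.07] tilt [ 0.0522 -0.0171 -0.9985]
-> [-0.0282, -0.1504, 0.1079] yaw -0.06 | +-360 variants by hand
-> [-0.0313, -0.1473, 0.1878] yaw -0.06 | +-360 variants by hand
-> [-0.0325, -0.1462, 0.2177] yaw -0.06 | +-360 variants by hand
```

Emit:
{"method": "send_rows", "body": {"translation": [[-0.01,-0.045,0.01],[-0.02,-0.09,0.03],[-0.027,-0.13,0.06],[-0.028,-0.151,0.1],[-0.03,-0.15,0.14],[-0.031,-0.149,0.17],[-0.0312,-0.148,0.188],[-0.0312,-0.148,0.188]], "yaw": [0,0,0,0,0,0,0,0], "fingers": [0,0,0,0,0,0,0,0]}}

```text
clock: 44.7
position: [646.7, 192.9, 84.5]
ee_rot: [0.853, -0.521, 0.025, -0.003]
contact_force: [-0.2, -0.1, 0.3]
gripper_width: 85.8
```

```bash
python3 snap.py s6 240 255 100 75 8 135 85 100 75 8; python3 - <<'E'
from place import *
from go import to
c=F2W(STAND,(-92.8,-80.5,8))[0];print(c)
a=c+[.6,-.2,0];a[2]=58.5
to((*a,-62.9))
E
```

```text
[647.97278192 193.64585862  68.52820323]
clk 44.80 pos [649.2 194.1  88.8] psi -62.87 w 85.0 F [0.1 0.3 0.8] j [ 0.55  0.57 -0.09  0.05 -0.88 -0.11] tilt [ 0.0529 -0.0173 -0.9984]
-> [-0.0009, 0.002, 0.0303] yaw 0.03 | +-360 variants by hand
```

View pics/s6_scene.png

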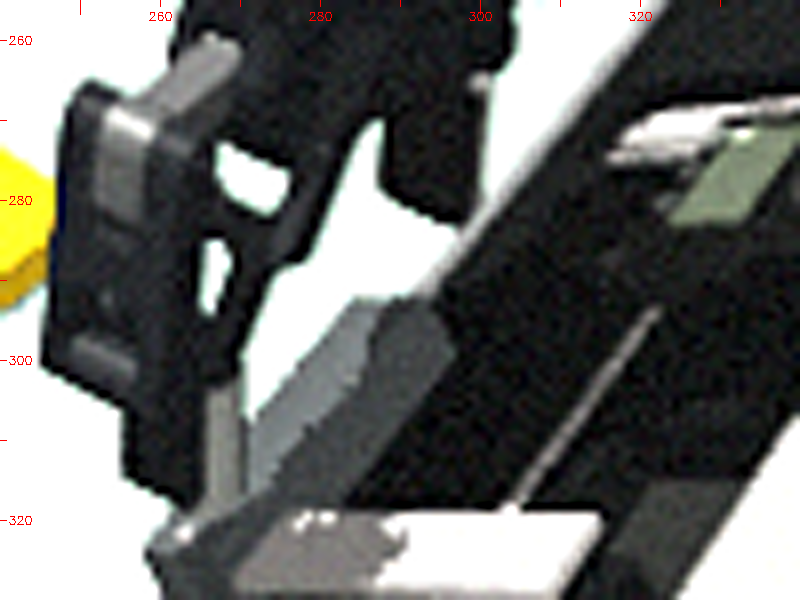

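View pics/s6_top.png

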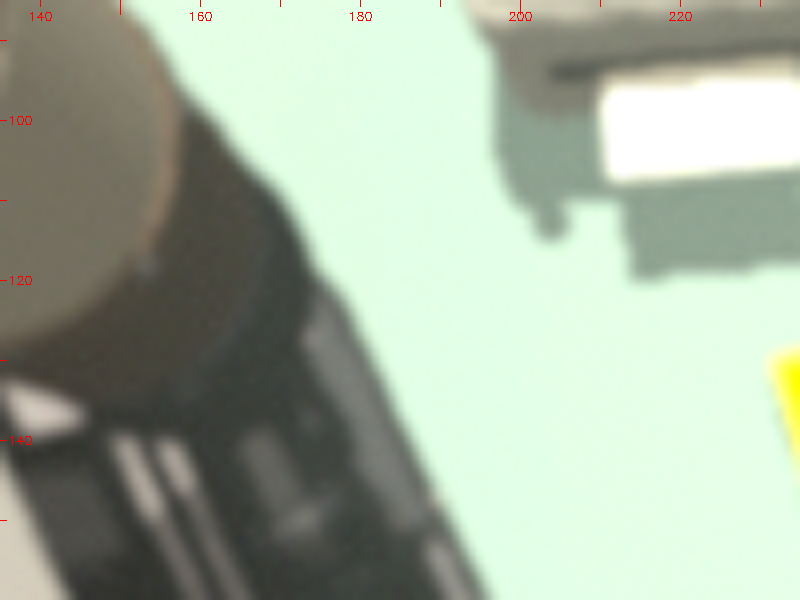

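```bash
python3 - <<'E'
from h import *
s=read_state();p=np.array(s['position']);r=R.from_quat(s['ee_rot'])
for back in (11,13):
  for sg in(-1,1):
    for hw in(42.5,44):
      print(back,sg,hw,[proj('scene',p+r.apply([x,sg*hw,-back]))[0].round(1).tolist() for x in(-11,0,11)])
E
```

```text
11 -1 42.5 [[268.6, 317.7], [262.3, 314.4], [256.1, 311.2]]
11 -1 44 [[268.1, 318.3], [261.8, 315.1], [255.6, 311.9]]
11 1 42.5 [[297.0, 284.2], [291.1, 281.5], [285.3, 278.9]]
11 1 44 [[297.4, 283.7], [291.5, 281.0], [285.7, 278.4]]
13 -1 42.5 [[268.7, 316.7], [262.4, 313.5], [256.2, 310.3]]
13 -1 44 [[268.1, 317.4], [261.8, 314.1], [255.6, 310.9]]
13 1 42.5 [[297.0, 283.3], [291.1, 280.6], [285.3, 278.0]]
13 1 44 [[297.5, 282.7], [291.6, 280.1], [285.8, 277.5]]
```

Emit:
{"method": "send_rows", "body": {"translation": [[-0.0005,0.002,0.005],[-0.0009,0.002,0.012],[-0.0009,0.002,0.018],[-0.0009,0.002,0.022],[-0.0009,0.002,0.026],[-0.0009,0.002,0.03]], "yaw": [0,0,0,0,0,0], "fingers": [0,0,0,0,0,0]}}

```text
clock: 45.4
position: [648.6, 193.4, 58.5]
ee_rot: [0.853, -0.521, 0.027, -0.006]
contact_force: [-0.8, 0.4, -0.0]
gripper_width: 85.3
```

```bash
python3 snap.py s7 240 255 100 75 8; python3 - <<'E'
from place import *
from go import to
c=F2W(STAND,(-92.8,-80.5,8))[0];print(c)
a=c+[.6,-.2,0];a[2]=58.5
to((*a,-62.9))
E
```

```text
[647.97278192 193.64585862  68.52820323]
clk 45.45 pos [648.2 193.2  57.6] psi -62.88 w 85.1 F [-0.5 -0.1 -1.1] j [ 0.55  0.6  -0.12  0.06 -0.82 -0.11] tilt [ 0.0516 -0.0179 -0.9985]
-> [0.0, -0.0005, -0.0009] yaw 0.02 | +-360 variants by hand
```

View pics/s7_scene.png

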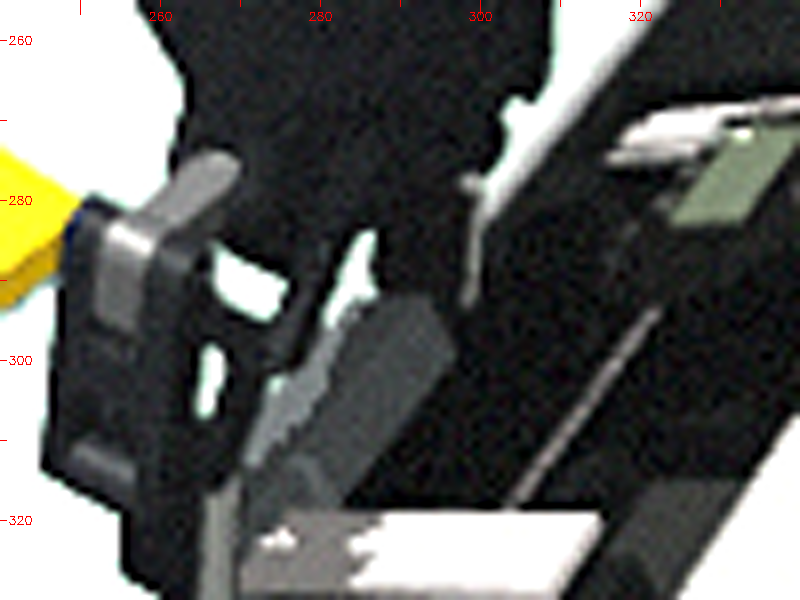

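Emit:
{"method": "send_rows", "body": {"translation": [[0,0,0],[0,0,0],[0,0,0],[0,0,0]], "yaw": [0,0,0,0], "fingers": [12,25,35,40]}}

```text
clock: 45.85
position: [648.4, 193.3, 58.3]
ee_rot: [0.853, -0.521, 0.027, -0.006]
contact_force: [-1.8, -0.9, 3.6]
gripper_width: 77.6
```

```bash
python3 - <<'E'
from place import *
from go import to
from h import *
s=read_state();p=np.array(s['position'])
n=F2W(STAND,(0,0,1))[0]-F2W(STAND,(0,0,0))[0]
d=F2W(STAND,(10,-81.5,0))[0]-F2W(STAND,(-92.8,-80.5,0))[0]
print(n,d)
to((*(p+n*30),-62.9),(*(p+n*30+d),-62.9),(*(p+d+n*12),-62.9))
E
```

```text
[ 0.22809262 -0.44494242  0.8660254 ] [-39.72310707  79.68032859  51.4       ]
clk 45.85 pos [648.4 193.3  58.3] psi -62.87 w 77.6 F [-1.8 -0.9  3.6] j [ 0.55  0.6  -0.12  0.06 -0.82 -0.11] tilt [ 0.0524 -0.0177 -0.9985]
-> [0.016, -0.001, -0.0253] yaw 0.03 | +-360 variants by hand
-> [-0.0709, -0.0041, -0.0802] yaw 0.03 | +-360 variants by hand
-> [-0.0805, -0.0035, -0.0649] yaw 0.03 | +-360 variants by hand
```

Emit:
{"method": "send_rows", "body": {"translation": [[0.003,0,-0.006],[0.008,-0.0005,-0.013],[0.016,-0.001,-0.026],[0.002,-0.0015,-0.036],[-0.015,-0.002,-0.048],[-0.035,-0.003,-0.06],[-0.055,-0.0035,-0.073],[-0.068,-0.004,-0.08],[-0.072,-0.004,-0.078],[-0.072,-0.004,-0.078]], "yaw": [0,0,0,0,0,0,0,0,0,0], "fingers": [40,40,40,40,40,40,40,40,40,40]}}

```text
clock: 46.85
position: [614.2, 261.1, 133.0]
ee_rot: [0.853, -0.521, 0.027, -0.006]
contact_force: [-0.4, -0.9, -2.3]
gripper_width: 78.1
```

```bash
cat > so2.py <<'E'
import sys
from ov import *
from m import *
s=read_state();p=np.array(s['position'])
g=np.array([648.4,193.3,58.3])  # grip TCP when square at foam (-92.8,-80.5,0)
T=lambda B: F2W(STAND,B@R.from_euler('z',-90,degrees=True).as_matrix().T+[-92.8,-80.5,0])+p-g
rz=R.from_euler('z',STAND[2]);ry=R.from_euler('y',-np.pi/6)
o=(rz*ry).inv().apply(T(np.zeros((1,3)))[0]-[STAND[0],STAND[1],108])
print('clk',s['clock'],'est square foam pos',o.round(1),'w',s['gripper_width'],np.round(s['contact_force'],1))
for n in('scene','top'):
    im=get_image(n);cv2.imwrite(f'pics/{n}_{sys.argv[1]}.png',im)
    roi={'scene':(245,265,160,100),'top':(80,100,145,110)}[n]
    overlay(n,cv2.convertScaleAbs(im,alpha=1.5),5,f'{sys.argv[1]}_{n}.png',SQ,T,roi)
E
python3 so2.py s8
```

```text
clk 46.85 est square foam pos [ 10.3 -81.   26.7] w 78.14607967075861 [-0.4 -0.9 -2.3]
```

View pics/s8_scene.png

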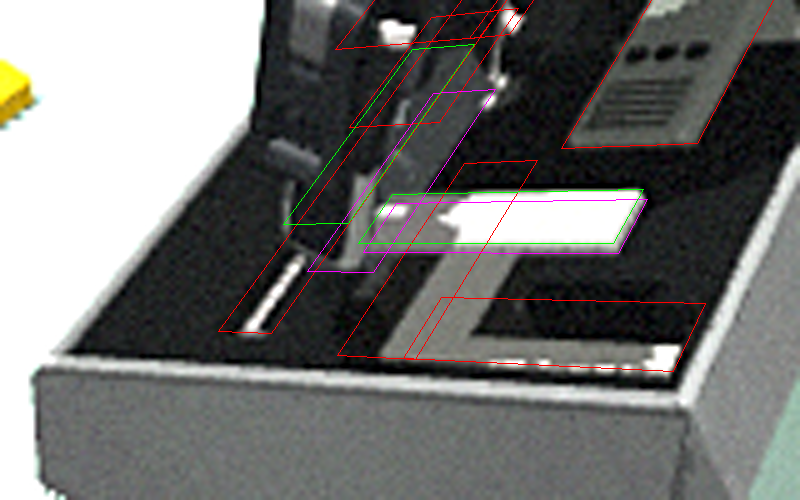

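View pics/s8_top.png

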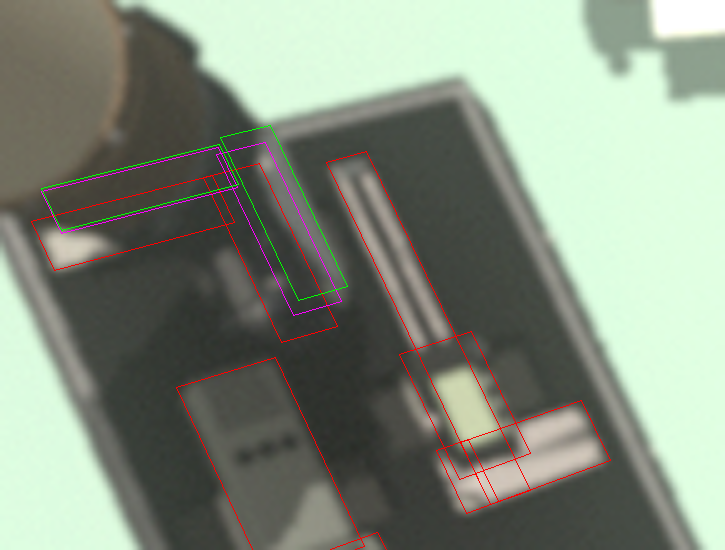

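```bash
python3 - <<'E'
from place import *
from go import to
from h import *
s=read_state();p=np.array(s['position'])
n=F2W(STAND,(0,0,1))[0]-F2W(STAND,(0,0,0))[0]
e=F2W(STAND,(-.3,-.5,0))[0]-F2W(STAND,(0,0,0))[0]
to(*[(*(p+n*(t-26.7)+e),-62.9) for t in(15,5,0,-4)])
E
```

```text
clk 46.95 pos [614.6 259.9 132.5] psi -62.89 w 78.2 F [-0.4 -0.8 -2.4] j [ 0.66  0.51 -0.06  0.06 -0.97 -0.22] tilt [ 0.0506 -0.0189 -0.9985]
-> [-0.006, -0.0001, 0.0101] yaw 0.01 | +-360 variants by hand
-> [-0.0113, 0.0002, 0.0185] yaw 0.01 | +-360 variants by hand
-> [-0.014, 0.0003, 0.0227] yaw 0.01 | +-360 variants by hand
-> [-0.0161, 0.0005, 0.0261] yaw 0.01 | +-360 variants by hand
```

Emit:
{"method": "send_rows", "body": {"translation": [[-0.004,0,0.005],[-0.0071,0,0.0095],[-0.0105,0,0.015],[-0.0124,0.0002,0.0179],[-0.014,0.0003,0.0203],[-0.0151,0.0003,0.0221],[-0.0151,0.0003,0.0221]], "yaw": [0,0,0,0,0,0,0], "fingers": [40,40,40,40,40,40,40]}}

```text
clock: 47.65
position: [608.5, 272.9, 109.6]
ee_rot: [0.853, -0.521, 0.026, -0.005]
contact_force: [0.1, -1.2, -2.1]
gripper_width: 77.7
```

```bash
python3 so2.py s9
```

```text
clk 47.65 est square foam pos [ 10.  -81.3  -0.1] w 77.70529197704542 [ 0.1 -1.2 -2.1]
```

View pics/s9_scene.png

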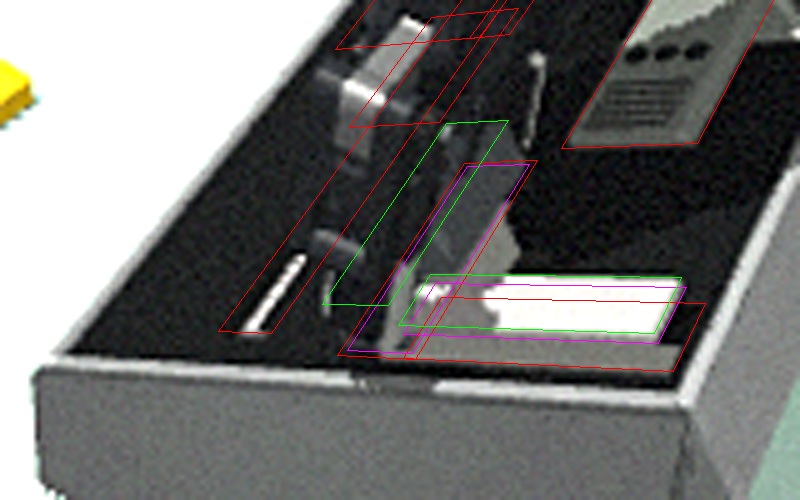

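View pics/s9_top.png

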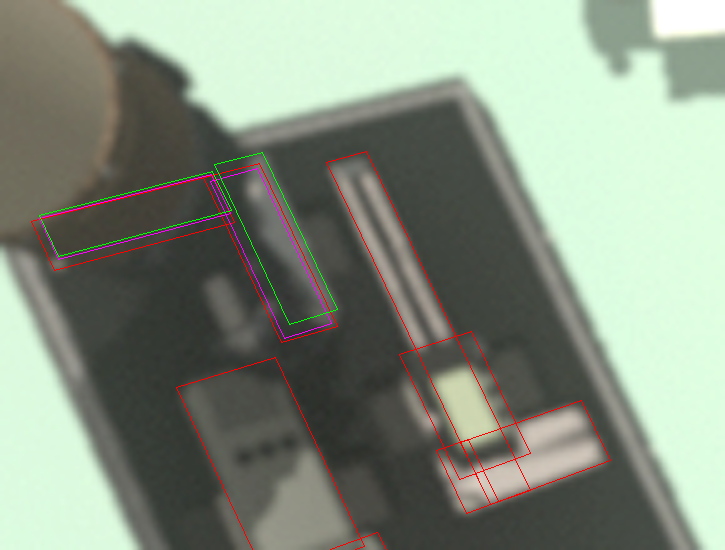

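Emit:
{"method": "send_rows", "body": {"translation": [[-0.001,0,0.0017],[-0.002,0,0.0034],[-0.0027,0,0.0047],[-0.0027,0,0.0047]], "yaw": [0,0,0,0], "fingers": [40,40,40,40]}}

```text
clock: 48.15
position: [608.5, 274.5, 107.5]
ee_rot: [0.853, -0.521, 0.028, -0.005]
contact_force: [-1.2, -3.5, 7.1]
gripper_width: 77.7
```

```bash
python3 so2.py s10
```

```text
clk 48.15 est square foam pos [ 10.1 -82.   -2.6] w 77.69650472447289 [-1.2 -3.5  7.1]
```

View pics/s10_scene.png

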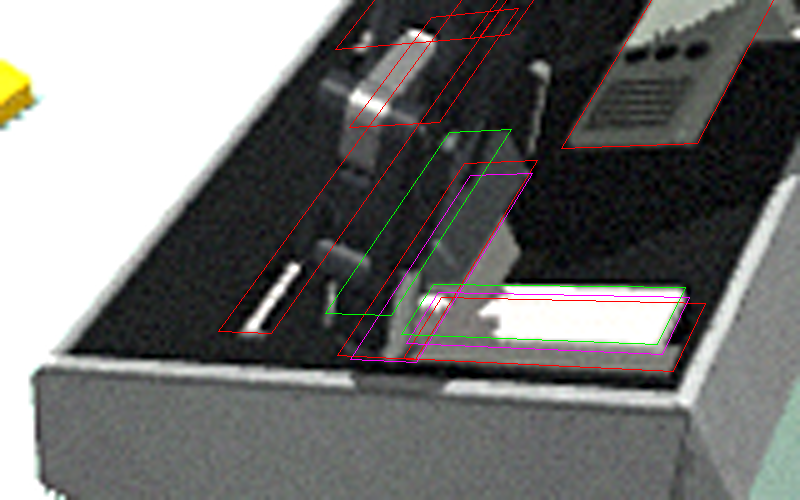

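View pics/s10_top.png

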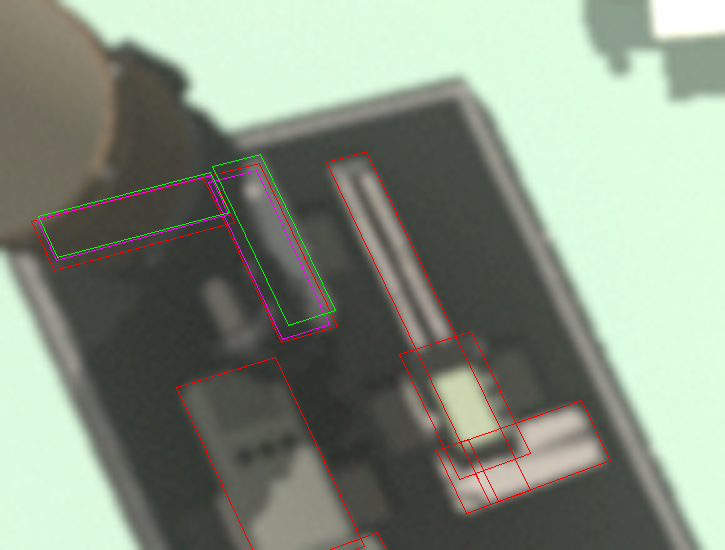

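Emit:
{"method": "send_rows", "body": {"translation": [[0,0,0],[0,0,0],[0,0,-0.001],[0,0,-0.004],[0,0,-0.01],[0,0,-0.02],[0,0,-0.035]], "yaw": [0,0,0,0,0,0,0], "fingers": [20,5,0,0,0,0,0]}}

```text
clock: 48.95
position: [606.3, 275.1, 142.8]
ee_rot: [0.853, -0.521, 0.027, -0.005]
contact_force: [-0.4, -0.1, 0.3]
gripper_width: 85.1
```

```bash
python3 so.py s11 -1; python3 go.py 0 0 0 0 | head -1
```

```text
clk 49.05 pos [608.1 276.2 145.8] psi -62.80 w 85.3 F [1.5 0.3 0.7] j [ 0.69  0.5  -0.05  0.06 -0.98 -0.25] tilt [ 0.0579 -0.0168 -0.9982]
```

View pics/s11_scene.png

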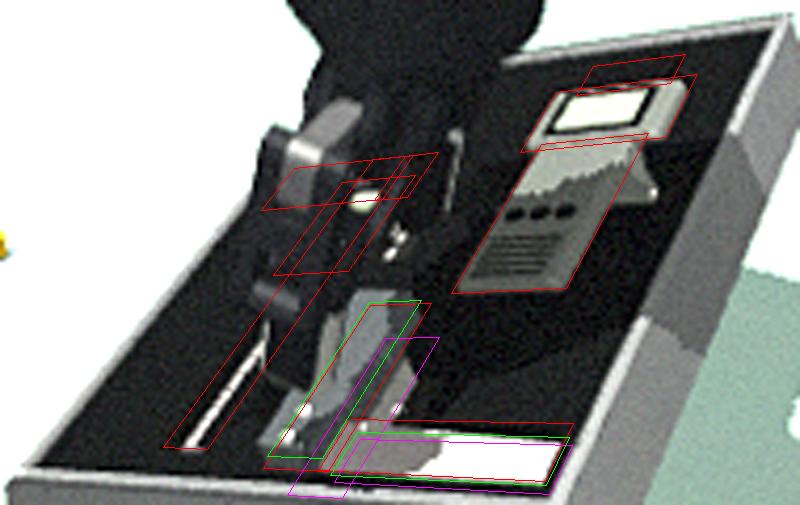

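View pics/s11_top.png

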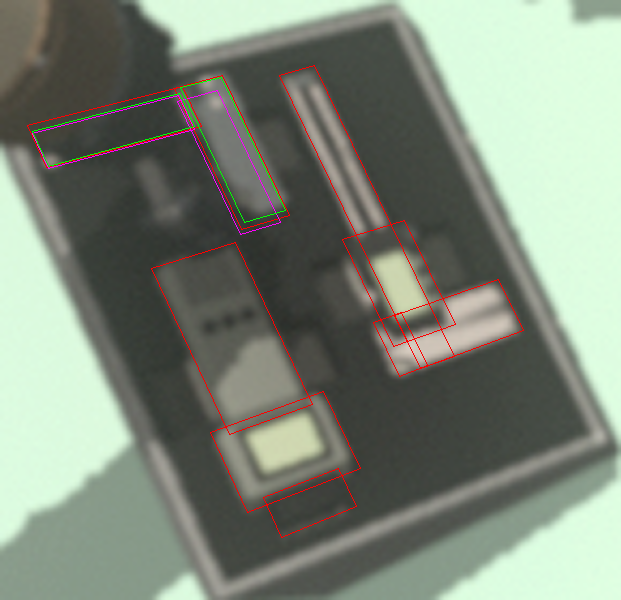

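```bash
python3 - <<'E'
from place import *
from go import to
to(*[(*world('s',a,u,z),-62.9) for a,u,z in((0,-12.5,20),(0,-12.5,2.6),(28,-12.5,2.6),(-28,-12.5,2.6))])
E
```

```text
clk 49.05 pos [608.1 276.2 145.8] psi -62.80 w 85.3 F [1.5 0.3 0.7] j [ 0.69  0.5  -0.05  0.06 -0.98 -0.25] tilt [ 0.0579 -0.0168 -0.9982]
-> [0.0106, 0.0017, 0.0132] yaw 0.1 | +-360 variants by hand
-> [0.0099, 0.0025, 0.0305] yaw 0.1 | +-360 variants by hand
-> [0.0099, -0.0255, 0.0318] yaw 0.1 | +-360 variants by hand
-> [0.0098, 0.0305, 0.0293] yaw 0.1 | +-360 variants by hand
```

Emit:
{"method": "send_rows", "body": {"translation": [[0.004,0.0005,0],[0.01,0.0017,0],[0.0106,0.0017,0],[0.0106,0.0017,0],[0.0106,0.0017,0.003],[0.0106,0.0017,0.006],[0.0103,0.002,0.012],[0.0101,0.0023,0.018],[0.01,0.0024,0.024],[0.0099,0.0025,0.029],[0.0099,0.0025,0.033]], "yaw": [0,0,0,0,0,0,0,0,0,0,0], "fingers": [80,160,255,255,255,255,255,255,255,255,255]}}

```text
clock: 50.15
position: [612.8, 265.8, 113.9]
ee_rot: [0.854, -0.52, 0.03, -0.008]
contact_force: [-3.3, -2.4, 17.6]
gripper_width: 0.2
```

```bash
cat > loc.py <<'E'
from place import *
from go import to
from h import *
s=read_state();p=np.array(s['position'])
d=p-world('s',0,0,0)
print('u %.1f z %.1f along %.1f'%(d@uh,d[2],d@np.array([np.cos(STAND[2]-np.pi/2),np.sin(STAND[2]-np.pi/2),0])))
to(*[(*world('s',a,u,z),-62.9) for a,u,z in((0,-12.5,2.6),(28,-12.5,2.6),(-28,-12.5,2.6))])
E
python3 loc.py
```

```text
u -12.8 z 0.9 along 0.6
clk 50.15 pos [612.8 265.8 113.9] psi -62.77 w 0.2 F [-3.3 -2.4 17.6] j [ 0.67  0.53 -0.09  0.06 -0.91 -0.23] tilt [ 0.0593 -0.0168 -0.9981]
-> [-0.0002, 0.0006, -0.0018] yaw 0.13 | +-360 variants by hand
-> [-0.0002, -0.0274, -0.0005] yaw 0.13 | +-360 variants by hand
-> [-0.0002, 0.0285, -0.003] yaw 0.13 | +-360 variants by hand
```

Emit:
{"method": "send_rows", "body": {"translation": [[0,0,-0.005],[0,-0.014,-0.01],[0,-0.027,-0.008],[0,-0.027,-0.003],[0,-0.027,0.001],[0,-0.027,0.005],[0,-0.027,0.008]], "yaw": [0,0,0,0,0,0,0], "fingers": [255,255,255,255,255,255,255]}}

```text
clock: 50.85
position: [638.6, 277.2, 112.8]
ee_rot: [0.854, -0.519, 0.032, -0.009]
contact_force: [-6.4, -4.7, 26.9]
gripper_width: -0.3
```

```bash
python3 loc.py
```

```text
u -14.4 z -0.2 along 28.7
clk 50.85 pos [638.6 277.2 112.8] psi -62.66 w -0.3 F [-6.4 -4.7 26.9] j [ 0.66  0.57 -0.02  0.07 -0.94 -0.22] tilt [ 0.0644 -0.0181 -0.9978]
-> [-0.0019, 0.0286, -0.0043] yaw 0.24 | +-360 variants by hand
-> [-0.0018, 0.0006, -0.0029] yaw 0.24 | +-360 variants by hand
-> [-0.002, 0.0565, -0.0056] yaw 0.24 | +-360 variants by hand
```

Emit:
{"method": "send_rows", "body": {"translation": [[0,0.002,-0.007],[-0.002,0.028,-0.013],[-0.002,0.056,-0.012],[-0.002,0.056,-0.007],[-0.002,0.056,-0.003],[-0.002,0.056,0.001],[-0.002,0.056,0.005]], "yaw": [0,0,0,0,0,0,0], "fingers": [255,255,255,255,255,255,255]}}

```text
clock: 51.55
position: [590.7, 251.3, 111.7]
ee_rot: [0.855, -0.518, 0.035, -0.008]
contact_force: [-13.0, -10.1, 42.4]
gripper_width: 0.3
```

```bash
python3 loc.py
```

```text
u -15.5 z -1.3 along -25.7
clk 51.55 pos [590.7 251.3 111.7] psi -62.50 w 0.3 F [-13.  -10.1  42.4] j [ 0.68  0.49 -0.18  0.08 -0.87 -0.25] tilt [ 0.0693 -0.0224 -0.9973]
-> [-0.0027, -0.0259, -0.0027] yaw 0.4 | +-360 variants by hand
-> [-0.0025, -0.0538, -0.0013] yaw 0.4 | +-360 variants by hand
-> [-0.0029, 0.0021, -0.0041] yaw 0.4 | +-360 variants by hand
```

Emit:
{"method": "send_rows", "body": {"translation": [[0,0,-0.008],[0,0,-0.04],[0.03,0,-0.08],[0.07,0.02,-0.12],[0.11,0.05,-0.15],[0.15,0.08,-0.16],[0.19,0.11,-0.16],[0.23,0.14,-0.16],[0.27,0.14,-0.16]], "yaw": [0,0,0,0,0,0,0,0,0], "fingers": [255,255,255,255,255,255,255,255,255]}}

```text
clock: 52.45
position: [577.3, -45.9, 278.5]
ee_rot: [0.855, -0.517, 0.035, -0.009]
contact_force: [1.8, 1.1, -0.1]
gripper_width: -0.4
```

```bash
python3 - <<'E'
from ov import *
from m import *
print(read_state()['clock'],np.round(read_state()['position'],0))
for n in('scene','top'):
    im=get_image(n);cv2.imwrite(f'pics/{n}_s12.png',im);x0,y0,w,h=ROI[n];k=min(800/w,600/h)
    a=cv2.convertScaleAbs(im,alpha=1.3)
    cv2.imwrite(f'pics/s12r_{n}.png',cv2.resize(a[y0:y0+h,x0:x0+w],None,fx=k,fy=k,interpolation=cv2.INTER_CUBIC))
    c=a.copy()
    for key,BX in(('s',SQ),('c',CAL(0.6)),('m',METER)):
        pass
    overlay(n,a,k,f's12_{n}.png',SQ,nestT('s'))
E
```

```text
52.45 [577. -46. 279.]
```

View pics/s12_scene.png

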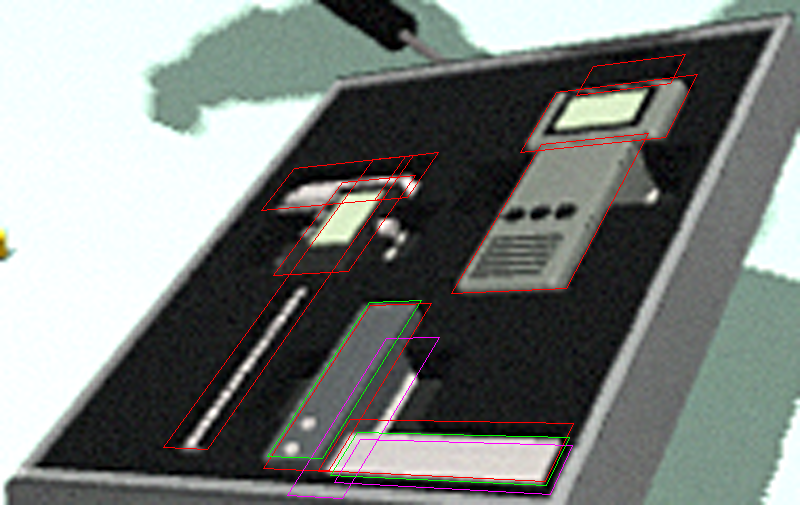

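View pics/s12_top.png

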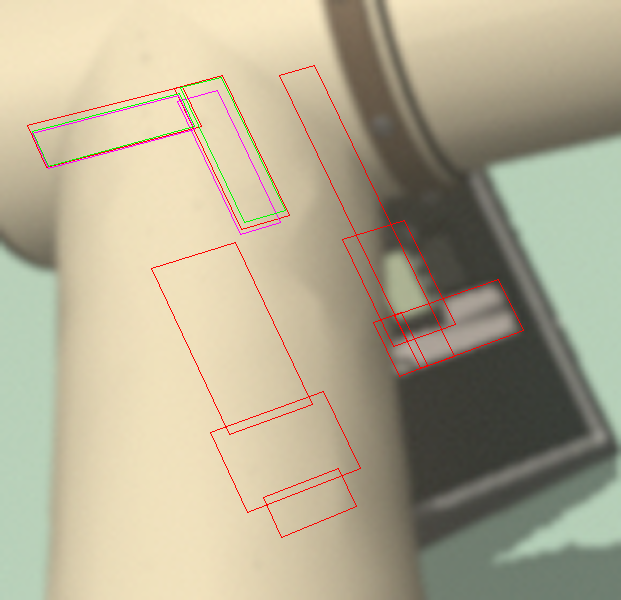

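View pics/s12r_scene.png

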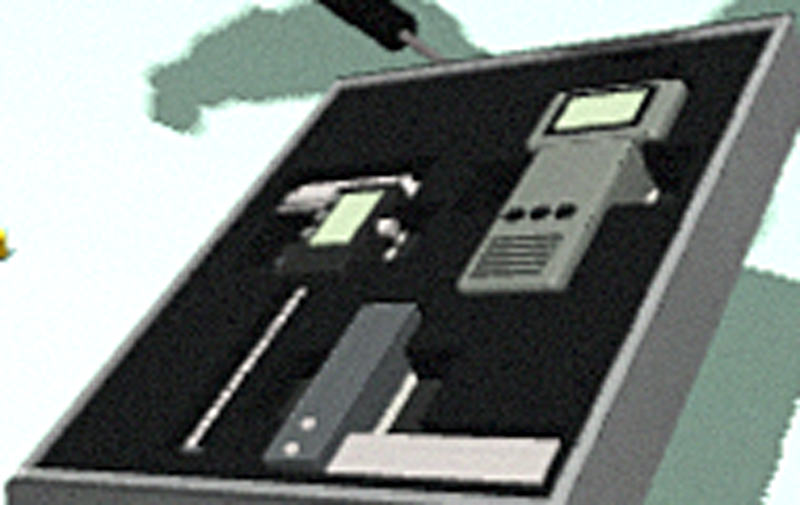

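View pics/scene_s12.png

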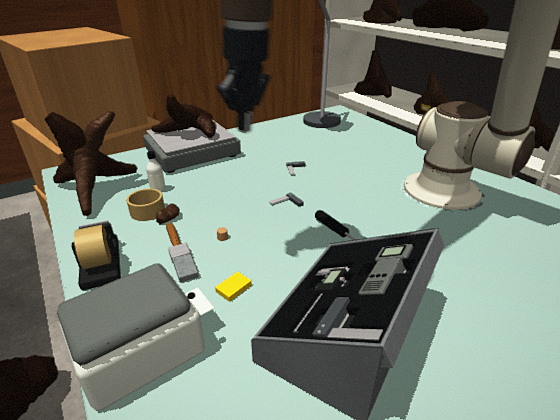

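View pics/top_s12.png

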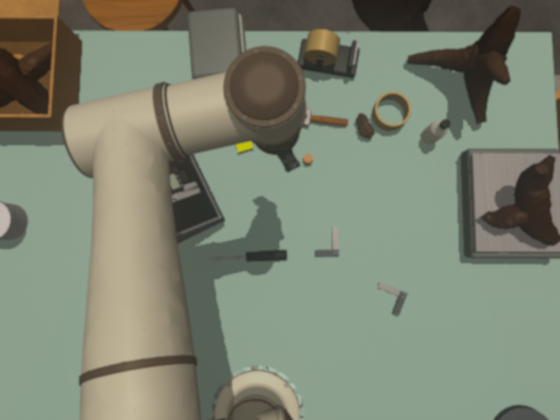

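```bash
python3 - <<'E'
from ov import *
from m import *
im=cv2.imread('pics/scene_s12.png');a=cv2.convertScaleAbs(im,alpha=1.3)
roi=(305,225,115,80);x0,y0,w,h=roi;k=6.9
c=cv2.resize(a[y0:y0+h,x0:x0+w],None,fx=k,fy=k,interpolation=cv2.INTER_CUBIC)
for key,BX in(('c',CAL(0.6)),('m',METER)):
    for B in BX:
        q=((proj('scene',nestT(key)(B))-[x0,y0]+.5)*k).astype(np.int32)
        cv2.polylines(c,[q[4:]],True,(0,255,0),1)
cv2.imwrite('pics/s13.png',c)
E
```

```text
(no output)
```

View pics/s13.png

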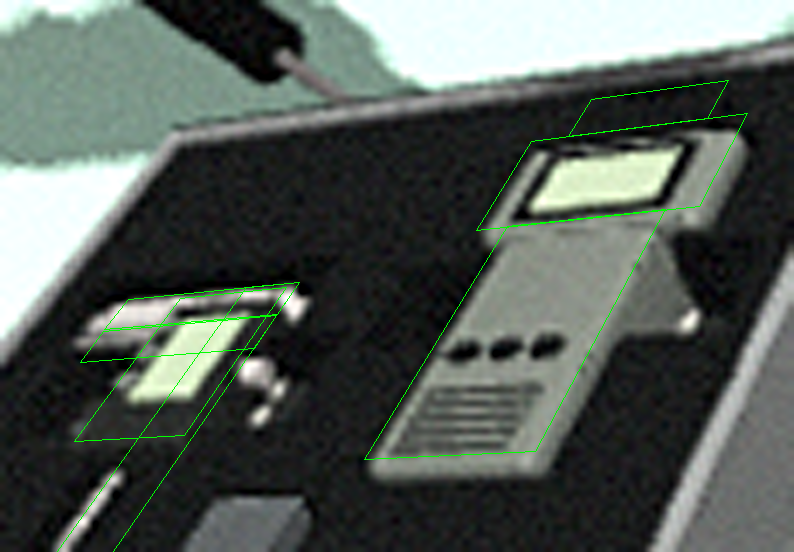

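```bash
ls -t pics | tail -8; python3 - <<'E'
import cv2,glob,os
fs=sorted([f for f in glob.glob('pics/*.png') if cv2.imread(f).shape[:2]==(420,560) and 'scene' in f],key=os.path.getmtime)
print(fs[0]);a=cv2.imread(fs[0]);b=cv2.imread('pics/scene_s12.png')
d=cv2.threshold(cv2.absdiff(a,b).max(2),45,255,0)[1];cv2.imwrite('pics/diff.png',d)
E
```

```text
o2.png
o1.png
s2.png
s1.png
c2.png
c1.png
top0.png
scene0.png
pics/scene0.png
```

View pics/diff.png

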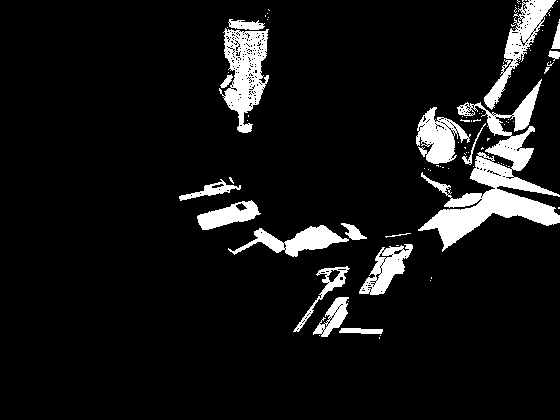

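```bash
python3 - <<'E'
import cv2,numpy as np
o=[cv2.resize(cv2.imread(f)[195:250,290:390],None,fx=6,fy=5,interpolation=2) for f in('pics/scene0.png','pics/scene_s12.png')]
cv2.imwrite('pics/sd.png',np.vstack(o))
E
```

```text
(no output)
```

View pics/sd.png

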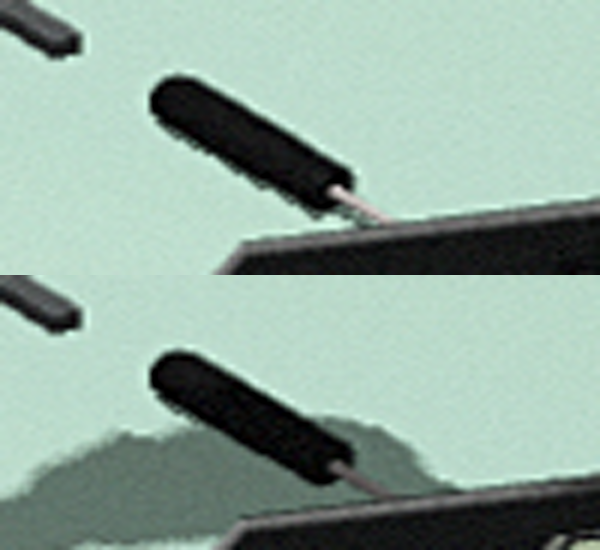

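The screwdriver has not moved. I'm handing in the job.

```bash
python3 -c "
from bench import *
s=read_state();print(s['clock'],s['joint_vel']);job_done()"
```

```text
52.55 [ 0.07468068 -0.0005412  -0.02036225 -0.02129419  0.00422196 -0.05496426]
the job is handed in; nothing more can be done
```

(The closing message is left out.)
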